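# Fold down the plating flap beside the hob

## Robot

A 7-joint arm with a two-finger parallel gripper is mounted at the origin on the work surface. World frame = base frame: x ahead of the robot, y to its left, z up, the work surface at z = 0. Lengths are in mm, angles in rad, forces in N, time in s.
With the tool pointing down it reaches from about 425 to 950 mm from the base axis. Payload 4.7 kg.
Tool frame: the origin (TCP) lies at the very end of the fingers, on their centre line; the grasp point (between the pads) lies 19 mm behind it; z points along the fingers, y is the line along which they close (so a half turn about z gives the same grasp; the last joint's range is limited). The gripper opens to 87 mm and grips with 3 to 60 N. Pads are 19 mm wide; open, the fingers measure 117 mm over their backs; the gripper's body (75 mm by 190 mm) begins 51 mm behind the grasp point.
Start: joints at [1.16, 0.469, -0.049, 1.532, 0.024, 1.141, -0.082], TCP at [251.548, -626.399, 196.373] pointing down, gripper open.
Joint ranges: [-2.59, 2.59], [-0.33, 1.99], [-1.39, 1.29], [0.1, 2.45], [-1.04, 4.18], [0.21, 1.99], [-2.66, 2.66]. Speed limits (rad/s): [2.57, 2.57, 3.14, 3.14, 3.14, 3.14, 3.14].

## Interface

Orientations are given as [roll, pitch, yaw] about the fixed x, y, z axes, in that order (R = Rz(yaw) Ry(pitch) Rx(roll)).
In Python, from plant import arm gives the robot as it stands. The module is installed in compiled form; this text tells all that it offers.
- The arm moves only by the tool apply_moves, never from a script. Its argument "deltas" is a list of rows, each a list of 7 numbers: the finger opening in cm, from 0 to 8.7, then the shift along the tool's x, y, z in cm, then the turn, a rotation vector about the tool's x, y, z in degrees. In form: [[grip, x, y, z, ax, ay, az], ...]. A call has exactly 8 rows; each row is the pose to reach, as a shift and turn from the pose commanded when the call began, along the tool's axes at that moment; what a row does not reach only later rows make up. A row lasts 1/12 s, in which the tool goes at most 41.7 mm and 7.16 degrees, less where a joint would pass 70% of its speed; a pose out of reach is approached as far as the arm can. A call with a gripper value outside its range is refused whole. The fingers move at their own pace and stop on an object; "squeeze" is the grip in N (left out, the last holds). Time passes only in rows, so rows that repeat a pose let the fingers close, or fill a call up. It gives the time, the measured TCP pose, the force and the opening at its end, in the units of the state.
- arm.read_state(): the state, without advancing time (a new reading comes with each control period).
- arm.camera(name): name is "scene" or "top"; returns a dict with "pixels" (400x640x3 uint8, blue, green, red), "K" (3x3 intrinsics, pixels), "camera_from_world" (4x4, takes a point from world to camera coordinates). Camera axes: x right, y down, z forward; pixel columns grow to the right and rows downward; lengths in mm; the calibration is good to about 2 mm. A picture is of the moment at which its call begins. There is no depth.
- arm.job_done(): hands the job in, once; it reports no verdict.
The state is a dict: "time": time; "joints": joint angles; "dq": joint speeds; "effort": joint torques, N m; "position": TCP position; "orientation": TCP orientation; "contact_force": force on the tool from outside, world axes, zero at the start; "moment": the same for the moment, N m; "finger_gap": finger opening in mm.
Only numpy, scipy, OpenCV 4.12 (cv2) and the standard library are available. Lean on these libraries where they do the work, as an engineer would, in place of code of your own. Each camera call takes 0.05 s, during which the arm holds its last target. There are 200 camera calls.

## Task

Get the plating corner beside the hob ready. Pull both slide-out supports of the drop-front unit fully out and only then lower its flap gently until it rests level on them; stand every orange rice mould upright on the flap, clear of its edges; and slide the frying pan, without lifting it, from the large burner over to the middle of the small burner, leaving the other kitchen things where they are.

Things in the scene. Friction and masses are not known exactly. Their poses are not given: they have to be found in the camera images.
- unit: white counter-top crockery unit 290 mm wide, 216 mm deep, 270 mm tall, fixed, on the robot's left; a wooden flap closes its front. Origin: on the counter under the middle of the flap's hinge line; own -x points straight out of the front (the way the supports come out and the flap falls), own y runs along the hinge, z up. It looks roughly towards the hob (-y of the world).
- hinge (a point): middle of the flap's hinge line, 85 mm above the counter.
- support_near (a joint): slide-out support of the drop-front unit, the one at the robot's (nearer, own +y) end of the unit's front. Value in m: 0 = pushed in, 0.11 = pulled fully out to its stop; it slides straight out along the unit's own -x and stays where it is left (about 2 N to move).
- support_far (a joint): slide-out support of the drop-front unit, the one at the far (own -y) end of the unit's front. Value in m: 0 = pushed in, 0.11 = pulled fully out to its stop; it slides straight out along the unit's own -x and stays where it is left (about 2 N to move).
- support_near_end (a point): centre of the black end cap of the near support, 85 mm along +y from the unit's middle, the place to pinch: cap 25 mm along the pull, 20 mm wide (along the unit's y), 18 mm tall, at the front of a 14 mm wide, 16 mm tall stem. The stem sticks out of the unit below the flap, so with the support in the cap's centre stands 63 mm in front of the hinge line and 55 mm above the counter.
- support_far_end (a point): centre of the black end cap of the far support, 85 mm along -y from the unit's middle, the place to pinch: cap 25 mm along the pull, 20 mm wide (along the unit's y), 18 mm tall, at the front of a 14 mm wide, 16 mm tall stem. The stem sticks out of the unit below the flap, so with the support in the cap's centre stands 63 mm in front of the hinge line and 55 mm above the counter.
- flap (a joint): angle of the flap in rad: 0 = shut, upright; 1.57 = lowered, level, resting on the pulled-out supports. If the supports are in, it sags past level to about 1.8. Damped hinge: let go near upright the flap stays, let go farther down it sinks slowly (under 1 rad/s).
- flap_bar (a point): middle of the round steel pull bar of the flap, 10 mm thick, 100 mm long, parallel to the hinge, 230 mm from the hinge line and 40 mm beyond the flap's free edge (a loop one can reach through). Flap shut: 315 mm above the counter, above the flap's top edge.
- flap_mid (a point): centre of the flap's inner face, the top side once lowered (then 91 mm above the counter), 95 mm from the hinge line. The board is 240 mm along the hinge, 190 mm from hinge to free edge, 12 mm thick. Axes: y along the hinge, z from the hinge to the free edge, x out of this face (up once lowered). The unit's front stands upright at the hinge, up to 270 mm above the counter.
- mould1: orange plastic rice mould, the only boxes of this shape on the counter: block 50 (own x) x 40 (own y) x 28 mm high, with an upright press handle on top in the middle, 36 (x) x 12 (y) x 32 mm high (from 28 to 60 mm above the base); about 80 g. Three to five of mould1..mould5 are there in a run. Origin: centre of the underside; z up.
- mould2: orange plastic rice mould, the only boxes of this shape on the counter: block 50 (own x) x 40 (own y) x 28 mm high, with an upright press handle on top in the middle, 36 (x) x 12 (y) x 32 mm high (from 28 to 60 mm above the base); about 80 g. Three to five of mould1..mould5 are there in a run. Origin: centre of the underside; z up.
- mould3: orange plastic rice mould, the only boxes of this shape on the counter: block 50 (own x) x 40 (own y) x 28 mm high, with an upright press handle on top in the middle, 36 (x) x 12 (y) x 32 mm high (from 28 to 60 mm above the base); about 80 g. Three to five of mould1..mould5 are there in a run. Origin: centre of the underside; z up.
- mould4: orange plastic rice mould, the only boxes of this shape on the counter: block 50 (own x) x 40 (own y) x 28 mm high, with an upright press handle on top in the middle, 36 (x) x 12 (y) x 32 mm high (from 28 to 60 mm above the base); about 80 g. Three to five of mould1..mould5 are there in a run. Origin: centre of the underside; z up.
- mould5: orange plastic rice mould, the only boxes of this shape on the counter: block 50 (own x) x 40 (own y) x 28 mm high, with an upright press handle on top in the middle, 36 (x) x 12 (y) x 32 mm high (from 28 to 60 mm above the base); about 80 g. Three to five of mould1..mould5 are there in a run. Origin: centre of the underside; z up.
- pan: small aluminium frying pan, 150 mm across, 35 mm high, flat bottom, about 0.45 kg, standing on the hob's grate over the large burner. Origin: centre of the underside, 70 mm above the counter; handle along own -x, z up.
- pan_handle (a point): point on the middle of the pan's black handle, 145 mm from the pan's centre along its own -x, 36 mm above its underside. The handle is a straight level bar 16 mm wide and 12 mm thick, reaching from 73 to 217 mm from the centre.
- hob: two-burner gas hob 290 (x) x 480 (y) mm, fixed, on the robot's right, two black knobs on its front (not needed). Its grate is a level, flat sliding surface 70 mm above the counter, reaching 130 mm (x) and 220 mm (y) either side of the middle. Origin: centre of its underside.
- burner_large: the large burner (dark cap 92 mm across on a bright dish 164 mm across) under the grate, left or right on the hob. Origin: its centre, at grate height.
- burner_small: the small burner (dark cap 48 mm across on a bright dish 104 mm across), 190 mm beside the large one. Origin: its centre, at grate height.
- cup_stack: stack of pink silicone cups, 58 mm across, 68 mm tall, standing loose among the moulds; to be left alone. Origin: centre of the underside.
- tongs: steel tongs, 200 mm long, on a round white spoon rest at the back; to be left alone. Origin: middle of their underside.
- oil_bottle: green oil bottle 200 mm tall, 60 mm across, at the back; to be left alone. Origin: centre of the underside.
- salt_jar: glass salt jar 85 mm tall, at the back; to be left alone.
- pepper_mill: wooden pepper mill 145 mm tall, at the back; to be left alone.

How it is judged:
By the outcome, as a careful person would: the job done as asked, in the order asked, and still so for the second after the job is handed in, with the robot touching nothing.
Of mould1, mould2, mould3, mould4, mould5 only 3 to 5 are there at a start; the rules pass over those that are not, and their reading is None.
At some moment in a run one of mould1, mould2, mould3, mould4, mould5, pan may be knocked a few centimetres aside while the robot is not near it.
It also fails if it takes over 210 s, if anything falls off the work surface, if the arm or the gripper's body presses on something with over 40 N, if the wrist force passes 120 N, or if a joint passes its speed limit or range.

## Working session

There is one attempt and no reset: what is moved stays moved. The work goes in short steps, Python scripts to look and compute and a tool call to move; the robot and the scene stay as the last step left them, time stands still between calls to the robot, and variables do not carry over. Pictures are saved under pics/ and viewed, on a budget of 14 in all, crops included, one or two more only if the job needs it, and the job is handed in when it is done.

Besides the shell and the picture viewer there is one more tool, called after "Emit:" in YAML: its name, and indented under it one key for each argument. apply_moves: Moves the arm, as the interface text tells. Its arguments: {"type":"object","properties":{"deltas":{"type":"array","items":{"type":"array","items":{"type":"number"}}},"squeeze":{"type":"number"}},"required":["deltas"]}

```bash
mkdir -p pics
cat > h.py <<'E'
import numpy as np, cv2
from plant import arm
from scipy.spatial.transform import Rotation as R
def shot(n,save=None):
    c=arm.camera(n)
    if save: cv2.imwrite('pics/'+save+'.png',c['pixels'])
    return c
def proj(c,p):
    T=c['camera_from_world'];q=(T[:3,:3]@np.atleast_2d(p).T).T+T[:3,3]
    u=(c['K']@q.T).T;return u[:,:2]/u[:,2:]
def ray(c,uv):
    T=c['camera_from_world'];o=-T[:3,:3].T@T[:3,3]
    d=T[:3,:3].T@np.linalg.inv(c['K'])@np.array([uv[0],uv[1],1.]);return o,d/np.linalg.norm(d)
def onz(c,uv,z):
    o,d=ray(c,uv);return o+d*(z-o[2])/d[2]
def tri(c1,u1,c2,u2):
    o1,d1=ray(c1,u1);o2,d2=ray(c2,u2)
    s=np.linalg.lstsq(np.c_[d1,-d2],o2-o1,rcond=None)[0]
    a,b=o1+d1*s[0],o2+d2*s[1];return (a+b)/2,np.linalg.norm(a-b)
def toolR(): return R.from_euler('xyz',arm.read_state()['orientation'])
E
python3 - <<'E'
from h import *
np.set_printoptions(precision=3,suppress=True)
for n in('scene','top'):
    c=shot(n,n+'0');print(n,c['K'],c['camera_from_world'])
print(arm.read_state())
E
```

```text
scene [[445.633   0.    318.128]
 [  0.    445.633 192.867]
 [  0.      0.      1.   ]] [[   0.779    0.628   -0.012 -461.405]
 [   0.383   -0.49    -0.783  -77.651]
 [  -0.497    0.605   -0.622 1581.295]
 [   0.       0.       0.       1.   ]]
top [[385.918   0.    323.329]
 [  0.    385.918 196.238]
 [  0.      0.      1.   ]] [[   0.018   -1.       0.006  -10.529]
 [  -0.992   -0.018   -0.123  620.779]
 [   0.124   -0.003   -0.992 1135.15 ]
 [   0.       0.       0.       1.   ]]
{'time': 0.1, 'joints': array([ 1.16 ,  0.469, -0.049,  1.534,  0.024,  1.141, -0.082]), 'dq': array([ 0.001, -0.002,  0.   , -0.001, -0.   ,  0.   ,  0.   ]), 'effort': array([  0.   , -50.917,  -0.082, -23.683,  -0.062,   0.034,   0.   ]), 'position': array([ 251.32 , -625.837,  195.408]), 'orientation': array([-3.14 ,  0.   ,  0.382]), 'contact_force': array([0.967, 0.281, 0.052]), 'moment': array([ 0.03 , -0.01 , -0.017]), 'finger_gap': 86.69849507168554}
```

View pics/scene0.png

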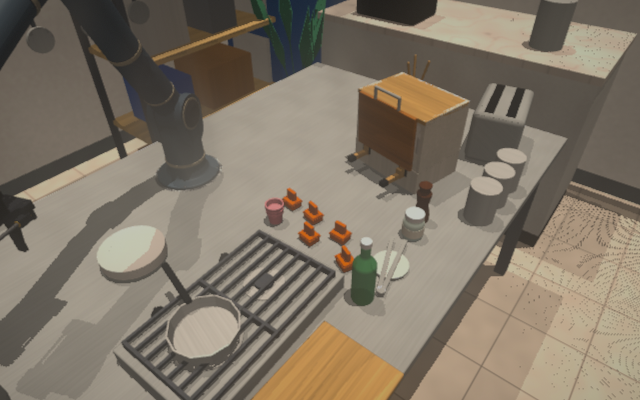

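View pics/top0.png

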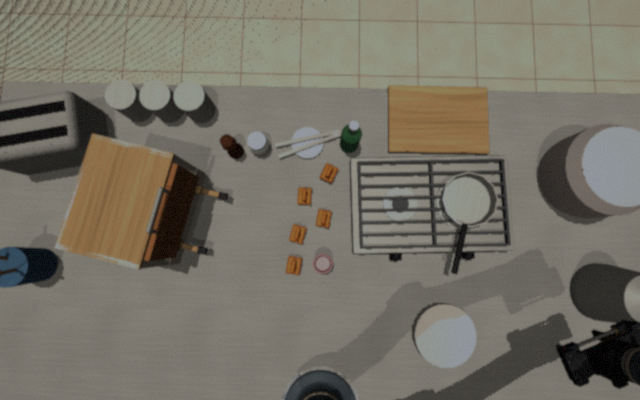

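Scene view: unit at right with two black caps (352,157), (385,181) and the bar at (388,93); five orange moulds around (292,198)–(345,259), and the pan at (204,325). Top view: caps at (222,196) and (205,250), moulds from (294,266) to (329,173), pan at (468,200), small burner at (400,204).

```bash
cat > moulds.py <<'E'
from h import *
from itertools import permutations
def blobs(c,amin=25):
    h=cv2.cvtColor(c['pixels'],cv2.COLOR_BGR2HSV)
    m=cv2.inRange(h,(3,190,90),(16,255,255))
    n,l,s,ce=cv2.connectedComponentsWithStats(m)
    return [(ce[i],s[i][4],np.argwhere(l==i)[:,::-1].astype(np.float32)) for i in range(1,n) if s[i][4]>=amin]
E
python3 - <<'E'
from moulds import *
np.set_printoptions(precision=1,suppress=True)
t=shot('top');s=shot('scene')
for c in(t,s): print('cam',-c['camera_from_world'][:3,:3].T@c['camera_from_world'][:3,3])
for nm,c in(('t',t),('s',s)):
    for ce,a,p in blobs(c): print(nm,ce,a,cv2.minAreaRect(p)[1:],onz(c,ce,22))
a=cv2.resize(t['pixels'][150:290,270:350],None,fx=4,fy=4,interpolation=cv2.INTER_CUBIC)
b=cv2.resize(s['pixels'][180:275,260:360],None,fx=4,fy=4,interpolation=cv2.INTER_CUBIC)
o=np.zeros((560,740,3),np.uint8);o[:,:320]=a;o[:380,330:730]=b;cv2.imwrite('pics/m.png',o)
a=cv2.resize(t['pixels'][130:270,140:240],None,fx=4,fy=4,interpolation=cv2.INTER_CUBIC)
b=cv2.resize(s['pixels'][75:195,340:430],None,fx=4,fy=4,interpolation=cv2.INTER_CUBIC)
o=np.zeros((560,780,3),np.uint8);o[:,:400]=a;o[:480,410:770]=b;cv2.imwrite('pics/u.png',o)
E
```

```text
cam [ 475.9    4.9 1203.1]
cam [1174.6 -705.   918. ]
s [291.3 200.4] 50 ((15.124565124511719, 6.467741966247559), 5.710593223571777) [416.4  83.6  22. ]
s [312.4 214.1] 63 ((16.3186092376709, 7.562282562255859), 5.710593223571777) [510.9  74.2  22. ]
s [308.6 235.3] 81 ((18.186960220336914, 9.467185020446777), 4.763641834259033) [561.3  -4.3  22. ]
s [340.  233.8] 71 ((18.023677825927734, 7.439560890197754), 4.398705959320068) [628.6  56.4  22. ]
s [345.5 249.8] 31 ((10.0, 3.0), 53.13010025024414) [679.   14.8  22. ]
s [344.  260.5] 91 ((15.071900367736816, 13.160341262817383), 53.97262954711914) [699.4 -20.2  22. ]
```

View pics/m.png

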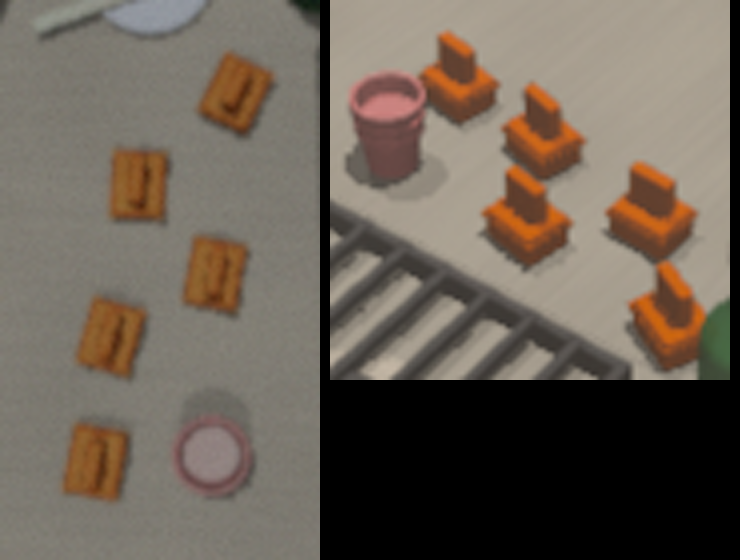

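View pics/u.png

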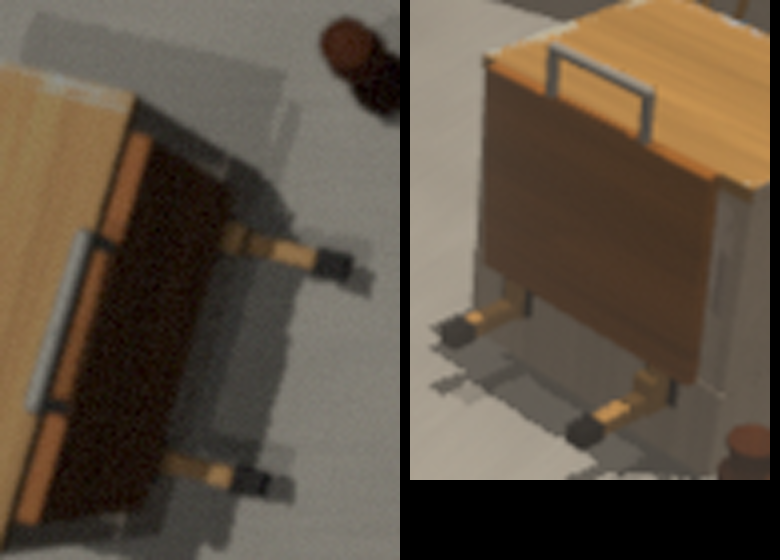

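Crops: all five moulds stand upright, their long side roughly along the world x; near cap at top (202,250)/scene (352,158), far cap at top (223,196)/scene (384,183), bar ends clear in both.

```bash
sed -i 's/(3,190,90),(16,255,255)/lo,hi/; s/def blobs(c,amin=25)/def blobs(c,lo=(3,190,60),hi=(16,255,255),amin=25)/' moulds.py
python3 - <<'E'
from moulds import *
np.set_printoptions(precision=1,suppress=True)
t=shot('top');s=shot('scene')
n=tri(t,(202.2,250),s,(352,158));f=tri(t,(223.2,196.2),s,(384,182.8));print('near',n,'far',f, np.linalg.norm(n[0]-f[0]))
bf=tri(t,(160,189),s,(400,98.5));bn=tri(t,(148.75,232),s,(375.75,87));print('bar',bf,bn)
h=cv2.cvtColor(t['pixels'],cv2.COLOR_BGR2HSV)
print(h[186+0:200,305]);
y=n[0]-f[0];y[2]=0;print('yaw hinge y-axis',np.degrees(np.arctan2(y[1],y[0])))
yb=bn[0]-bf[0];print('bar yaw',np.degrees(np.arctan2(yb[1],yb[0])))
for ce,a,p in blobs(t,(3,140,40),(18,255,255)):
    if a<600 and ce[0]>270: print(ce,a,cv2.minAreaRect(p)[1:],onz(t,ce,22))
# pan and burners
print('pan rim',onz(t,(468,200),105),'pan scene',onz(s,(204,322),100),'small',onz(t,(400,204),60))
print('handle',tri(t,(458,253),s,(168,270)))
for y0,x0 in((0,0),):
    m=cv2.inRange(h,(0,0,0),(180,255,45));k,l,st,ce=cv2.connectedComponentsWithStats(m)
    for i in range(1,k):
        if 30<st[i][4]<900 and 340<ce[i][0]<520: print('dark',st[i],ce[i])
g=t['pixels'][140:290,345:520];cv2.imwrite('pics/hob.png',cv2.resize(g,None,fx=4,fy=4,interpolation=cv2.INTER_CUBIC))
E
```

```text
near (array([454.2, 356. ,  53.6]), np.float64(3.7917818116149853)) far (array([616. , 303.1,  53. ]), np.float64(6.081186734303306)) 170.1648273018871
bar (array([598.2, 383.7, 310.8]), np.float64(3.2311698416350194)) (array([498.8, 403. , 311.6]), np.float64(5.535841214006017))
[[ 17  32 112]
 [ 12  75 109]
 [ 11 157 115]
 [ 13 194 125]
 [ 14 186 129]
 [ 13 182 129]
 [ 13 191 123]
 [ 13 190 122]
 [ 13 196 122]
 [ 12 195 119]
 [ 13 198 121]
 [ 12 196 120]
 [ 12 191 120]
 [ 12 181 111]]
yaw hinge y-axis 161.88984854977738
bar yaw 169.0285331064668
[328.5 173. ] 206 ((12.521980285644531, 15.652474403381348), 26.56505012512207) [696.1 -14.   22. ]
[304.2 195.6] 203 ((13.0, 15.0), 0.0) [623.7  59.9  22. ]
[323.3 218.1] 205 ((12.74754810333252, 16.081523895263672), 11.309932708740234) [555.5  -0.5  22. ]
[297.4 233.6] 213 ((13.02643871307373, 16.4746150970459), 16.699241638183594) [506.6  77.7  22. ]
[293.6 265.1] 217 ((13.14808177947998, 16.45746421813965), 10.30484676361084) [412.1  86.7  22. ]
pan rim [ 609.4 -414.4  105. ] pan scene [ 609. -413.  100.] small [ 599.1 -228.1   60. ]
handle (array([ 454.9, -378.3,  129. ]), np.float64(11.976275822873687))
dark [341 137  18  16 162] [348.3 145.7]
dark [452 224  22  49 377] [460.8 248.6]
dark [390 254  11   7  70] [395.  256.7]
```

View pics/hob.png

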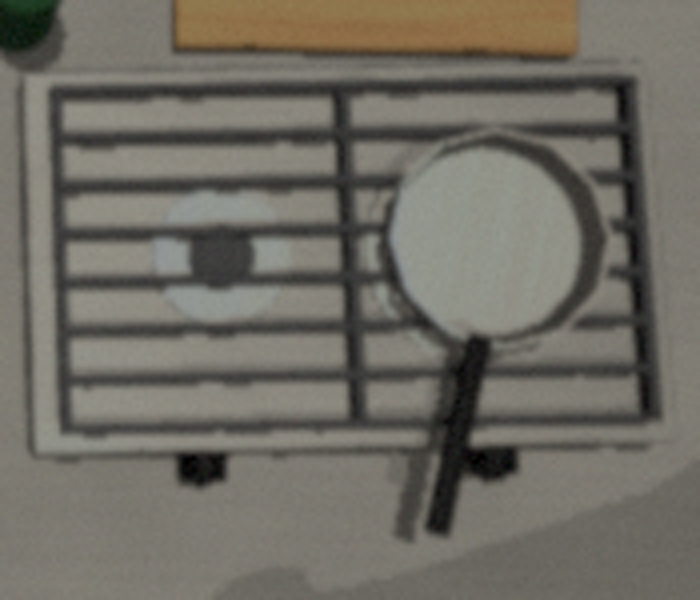

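Hob crop: small burner cap at crop (221,257) → top (400,204); pan rim centre at (469,200), handle from (465,225) to (454,272). Now the pan and burner numbers, plus a move planner.

```bash
cat >> h.py <<'E'
def down(psi): return R.from_euler('xyz',[np.pi,0,np.radians(psi)])
def plan(*wps):
    """wps: (world pos mm, R) -> shift cm / rotvec deg rows from the present pose"""
    s=arm.read_state();R0=toolR();p0=np.array(s['position'])
    for p,Rt in wps:
        d=R0.inv().apply(np.array(p,float)-p0)/10;rv=np.degrees((R0.inv()*Rt).as_rotvec())
        print('  shift',np.round(d,2),'|%.1f|'%np.linalg.norm(d),'turn',np.round(rv,1))
def st():
    s=arm.read_state();print('t%.1f'%s['time'],np.round(s['position'],1),np.round(np.degrees(s['orientation']),1),'F',np.round(s['contact_force'],1),'gap %.1f'%s['finger_gap'])
def pan(t):
    h=cv2.cvtColor(t['pixels'],cv2.COLOR_BGR2GRAY)
    m=cv2.inRange(h,0,40);k,l,sg,ce=cv2.connectedComponentsWithStats(m)
    for i in range(1,k):
        if 250<sg[i][4]<600 and sg[i][3]>30 and 360<ce[i][0]<520:
            p=np.argwhere(l==i)[:,::-1].astype(np.float32)
            vx,vy,x,y=cv2.fitLine(p,cv2.DIST_L2,0,.01,.01).ravel();q=(p-[x,y])@[vx,vy]
            a=onz(t,(x+q.min()*vx,y+q.min()*vy),108);b=onz(t,(x+q.max()*vx,y+q.max()*vy),108)
            return a,b,(x,y)
E
python3 - <<'E'
from h import *
np.set_printoptions(precision=1,suppress=True)
t=shot('top');s=shot('scene')
a,b,c=pan(t);a,b=sorted((a,b),key=lambda v:-v[0]);d=(b-a)/np.linalg.norm(b-a)
print('handle',a,b,'len',np.linalg.norm(b-a),'ang',np.degrees(np.arctan2(d[1],d[0])),'p145 from tip',b-d*72,'centre from tip',b-d*217)
print('small tri',tri(t,(400.2,204.2),s,(263,283)),'z70',onz(t,(400.2,204.2),60))
# scene: pan rim colour centroid
print('rim t',onz(t,(468.75,200),105),'s',onz(s,(205,322),105))
# hob outline yaw from grate bar
print('hob front edge',onz(t,(353,252),40),onz(t,(510,248),40))
st()
E
```

```text
handle [ 538.1 -399.3  108. ] [ 404.  -378.7  108. ] len 135.67426656037637 ang 171.24326641225423 p145 from tip [ 475.2 -389.6  108. ] centre from tip [ 618.5 -411.7  108. ]
small tri (array([ 600.3, -229.6,   51.2]), np.float64(2.324743854207793)) z70 [ 598.5 -228.7   60. ]
rim t [ 609.5 -416.5  105. ] s [ 614.2 -413.4  105. ]
hob front edge [454.6 -90.8  40. ] [ 474.8 -561.1   40. ]
t0.4 [ 251.5 -626.3  196.2] [-180.     0.    21.9] F [-0.1 -0.2  0.1] gap 86.9
```

Run:
```python
from h import *
plan(([470,-388,196],down(-10)),([470,-388,93],down(-10)))
```

```text
shift [ 2.916e+01 -1.397e+01  2.000e-02] |32.3| turn [-0.   0.  31.9]
  shift [ 29.16 -13.97  10.32] |33.9| turn [-0.   0.  31.9]
```

Emit:
apply_moves:
  deltas:
    - [5,29.2,-14,0,0,0,32]
    - [5,29.2,-14,0,0,0,32]
    - [5,29.2,-14,0,0,0,32]
    - [5,29.2,-14,0,0,0,32]
    - [5,29.2,-14,0,0,0,32]
    - [5,29.2,-14,0,0,0,32]
    - [5,29.2,-14,0,0,0,32]
    - [5,29.2,-14,0,0,0,32]
  squeeze: 15

```text
time: 1.07
position: [472.9, -384.2, 196.7]
orientation: [-3.141, -0.001, -0.174]
contact_force: [0.7, 0.0, -0.0]
finger_gap: 51.3
```

Emit:
apply_moves:
  deltas:
    - [5,0,0,0,0,0,0]
    - [5,0,0,0,0,0,0]
    - [5,0,0,4,0,0,0]
    - [5,0,0,7,0,0,0]
    - [5,0,0,9,0,0,0]
    - [5,0,0,10.3,0,0,0]
    - [5,0,0,10.3,0,0,0]
    - [5,0,0,10.3,0,0,0]

```text
time: 1.73
position: [469.0, -388.9, 93.0]
orientation: [3.141, 0.001, -0.179]
contact_force: [0.3, 0.1, 1.2]
finger_gap: 49.9
```

Run:
```python
from h import *
st();t=shot('top');s=shot('scene')
a=cv2.resize(t['pixels'][150:290,380:520],None,fx=4,fy=4,interpolation=cv2.INTER_CUBIC)
b=cv2.resize(s['pixels'][220:360,130:190],None,fx=4,fy=4,interpolation=cv2.INTER_CUBIC)
cv2.imwrite('pics/g.png',np.hstack([a,b]));print(proj(t,[470,-388,93])*1,proj(s,[470,-388,110]))
```

```text
t1.7 [ 469.  -388.9   93. ] [ 1.80e+02  1.00e-01 -1.03e+01] F [0.3 0.1 1.2] gap 49.9
[[458.58162742 248.79438943]] [[172.98359409 281.05314427]]
```

View pics/g.png

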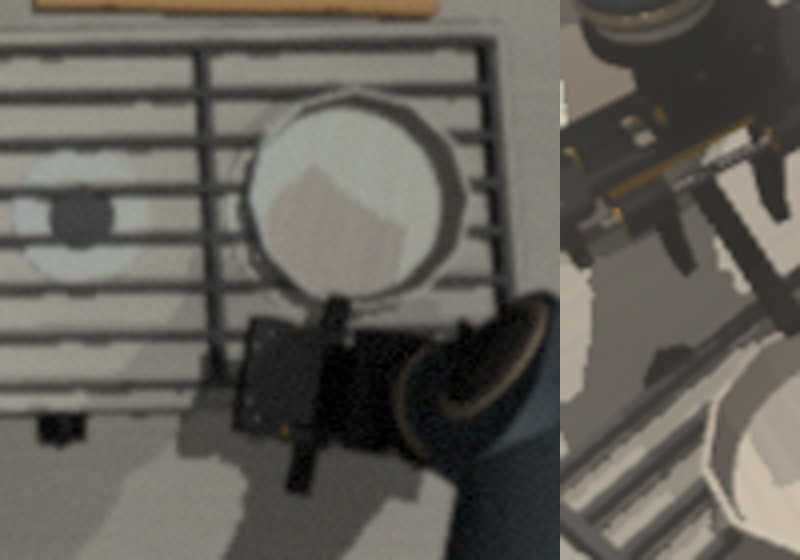

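The crop shows the fingers straddling the pan handle; pan centre still at (469,200) in the top view.

Emit:
apply_moves:
  deltas:
    - [0.8,0,0,0,0,0,0]
    - [0.8,0,0,0,0,0,0]
    - [0.8,0,0,0,0,0,0]
    - [0.8,0,0,0,0,0,0]
    - [0.8,0,0,0,0,0,0]
    - [0.8,0,0,0,0,0,0]
    - [0.8,0,0,0,0,0,0]
    - [0.8,0,0,0,0,0,0]
  squeeze: 15

```text
time: 2.5
position: [470.4, -387.7, 93.4]
orientation: [3.142, -0.0, -0.177]
contact_force: [-0.3, -0.4, 0.3]
finger_gap: 10.4
```

Emit:
apply_moves:
  deltas:
    - [0.8,-0.3,-1,0,0,0,0]
    - [0.8,-0.6,-2.5,0,0,0,0]
    - [0.8,-1,-4,0,0,0,0]
    - [0.8,-1.4,-5.5,0,0,0,0]
    - [0.8,-1.8,-7,0,0,0,0]
    - [0.8,-2.2,-8.5,0,0,0,0]
    - [0.8,-2.4,-9.5,0,0,0,0]
    - [0.8,-2.5,-10,0,0,0,0]

```text
time: 3.17
position: [463.5, -282.3, 93.5]
orientation: [-3.141, -0.0, -0.174]
contact_force: [0.1, 0.4, 0.3]
finger_gap: 8.3
```

Run:
```python
from h import *
st();plan(([458,-203,93],down(-10.3)))
```

```text
t3.2 [ 463.5 -282.3   93.5] [-180.   -0.  -10.] F [0.1 0.4 0.3] gap 8.3
  shift [-1.91 -7.71  0.06] |7.9| turn [-0.  -0.   0.3]
```

Run:
```python
from h import *
t=shot('top');s=shot('scene')
a=cv2.resize(t['pixels'][150:290,380:520],None,fx=4,fy=4,interpolation=cv2.INTER_CUBIC)
b=cv2.resize(s['pixels'][180:320,150:210],None,fx=4,fy=4,interpolation=cv2.INTER_CUBIC)
cv2.imwrite('pics/g2.png',np.hstack([a,b]))
```

```text
(no output)
```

View pics/g2.png

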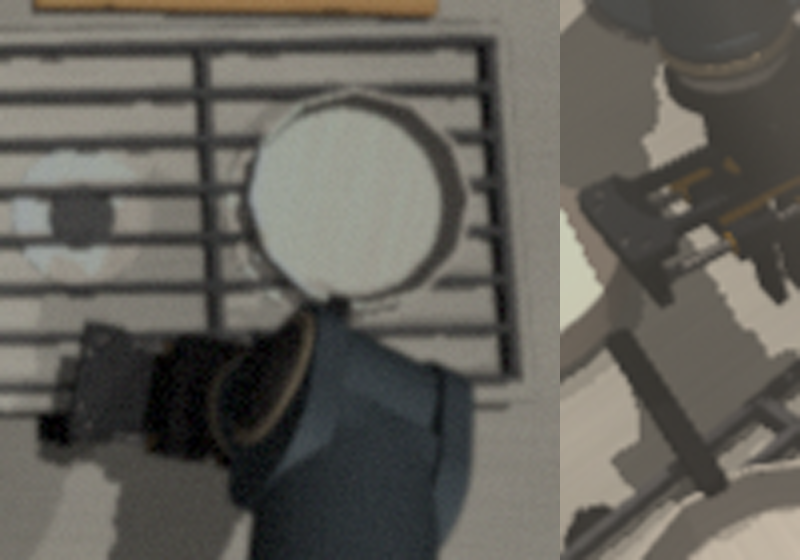

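The pan did not move: the fingers closed on air beside/above the handle (scene: handle tip at about (165.5,264.5), its root at (188,302)). I triangulate the handle properly.

Run:
```python
from h import *
np.set_printoptions(precision=1,suppress=True)
t=shot('top');s=shot('scene')
print('tip',tri(t,(454.5,271.5),s,(165.5,265)),'root',tri(t,(464.8,226),s,(187.5,301)))
st();print(proj(s,[[470,-388,93],[470,-388,106]]),proj(t,[470,-388,106]),onz(t,(454.5,271.5),106),onz(t,(464.8,226),106))
```

```text
tip (array([ 408.4, -368.2,  106.4]), np.float64(4.9189075298640725)) root (array([ 536.1, -402.1,  103.1]), np.float64(4.218019256756634))
t3.4 [ 463.5 -285.5   93.5] [180.   -0.  -10.2] F [-0.7 -0.7 -1. ] gap 8.0
[[174.5 285.8]
 [173.3 282.2]] [[460.2 248.8]] [ 406.8 -370.3  106. ] [ 534.7 -402.8  106. ]
```

Run:
```python
from h import *
t=shot('top');s=shot('scene');st();p=arm.read_state()['position']
u=proj(s,p)[0];print(u,proj(t,p))
im=s['pixels'][170:310,140:300].copy()
im=cv2.resize(im,None,fx=5,fy=5,interpolation=cv2.INTER_CUBIC)[:600]
q=((u-[140,170]+.5)*5).astype(int);cv2.circle(im,tuple(int(v) for v in q),4,(0,0,255),-1)
cv2.imwrite('pics/g3.png',im)
```

```text
t3.5 [ 463.3 -285.9   93.4] [180.   -0.  -10.2] F [0.2 0.7 0.2] gap 8.1
[206.23773953 259.35468305] [[422.95461297 250.52601814]]
```

View pics/g3.png

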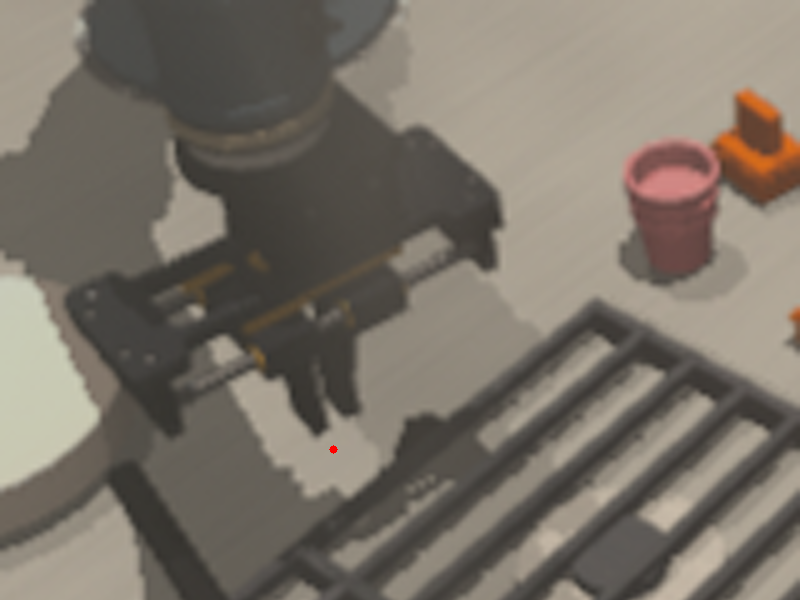

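The true fingertips show at crop (338,422), about 5 px above the reported TCP's projection: they stand ~19 mm higher than the pose says, so they closed just above the handle. I'll go lower (80 is still above the grate by either reading).

Run:
```python
from h import *
plan(([463,-286,150],down(-14.5)),([474,-386.5,150],down(-14.5)),([474,-386.5,80],down(-14.5)))
```

```text
shift [-0.03  0.02 -5.66] |5.7| turn [ 0.  -0.   4.3]
  shift [ 2.84  9.71 -5.65] |11.6| turn [ 0.  -0.   4.3]
  shift [2.84 9.71 1.35] |10.2| turn [ 0.  -0.   4.3]
```

Emit:
apply_moves:
  deltas:
    - [4.5,0,0,-3,0,0,4.3]
    - [4.5,0,0,-5.7,0,0,4.3]
    - [4.5,0,0,-5.7,0,0,4.3]
    - [4.5,1,3.5,-5.7,0,0,4.3]
    - [4.5,2,7,-5.7,0,0,4.3]
    - [4.5,2.8,9.7,-5.7,0,0,4.3]
    - [4.5,2.8,9.7,-5.7,0,0,4.3]
    - [4.5,2.8,9.7,-5.7,0,0,4.3]

```text
time: 4.13
position: [472.8, -387.7, 149.6]
orientation: [3.141, 0.001, -0.256]
contact_force: [0.4, 0.3, -0.2]
finger_gap: 44.1
```

Emit:
apply_moves:
  deltas:
    - [4.5,0,0,2,0,0,0]
    - [4.5,0,0,4,0,0,0]
    - [4.5,0,0,5.5,0,0,0]
    - [4.5,0,0,6.5,0,0,0]
    - [4.5,0,0,7,0,0,0]
    - [4.5,0,0,7,0,0,0]
    - [4.5,0,0,7,0,0,0]
    - [4.5,0,0,7,0,0,0]

```text
time: 4.8
position: [474.6, -385.6, 81.4]
orientation: [3.141, -0.002, -0.252]
contact_force: [-1.0, 0.2, -0.3]
finger_gap: 45.1
```

Emit:
apply_moves:
  deltas:
    - [0.8,0,0,0,0,0,0]
    - [0.8,0,0,0,0,0,0]
    - [0.8,0,0,0,0,0,0]
    - [0.8,0,0,0,0,0,0]
    - [0.8,0,0,0,0,0,0]
    - [0.8,0,0,0,0,0,0]
    - [0.8,0,0,0,0,0,0]
    - [0.8,0,0,0,0,0,0]
  squeeze: 15

```text
time: 5.47
position: [473.9, -385.3, 80.5]
orientation: [3.141, -0.0, -0.251]
contact_force: [-0.1, 0.8, 1.1]
finger_gap: 15.8
```

Run:
```python
from h import *
st();p=arm.read_state()['position'];print(p)
for w in(.5,1):plan((p+np.array([-12,186,0])*w,toolR()))
```

```text
t5.5 [ 473.9 -385.3   80.5] [180.   -0.  -14.4] F [-0.1  0.8  1.1] gap 15.8
[ 473.90676355 -385.27498027   80.5242751 ]
  shift [-2.9  -8.86 -0.  ] |9.3| turn [0. 0. 0.]
  shift [ -5.79 -17.72  -0.  ] |18.6| turn [0. 0. 0.]
```

Emit:
apply_moves:
  deltas:
    - [0.8,-0.3,-0.9,0,0,0,0]
    - [0.8,-0.7,-2.1,0,0,0,0]
    - [0.8,-1.1,-3.4,0,0,0,0]
    - [0.8,-1.6,-4.8,0,0,0,0]
    - [0.8,-2,-6.1,0,0,0,0]
    - [0.8,-2.4,-7.5,0,0,0,0]
    - [0.8,-2.8,-8.6,0,0,0,0]
    - [0.8,-2.9,-8.9,0,0,0,0]

```text
time: 6.13
position: [468.0, -288.6, 80.5]
orientation: [-3.141, 0.001, -0.248]
contact_force: [-0.3, -1.5, -0.7]
finger_gap: 15.7
```

Emit:
apply_moves:
  deltas:
    - [0.8,-0.3,-0.9,0,0,0,0]
    - [0.8,-0.7,-2.1,0,0,0,0]
    - [0.8,-1.1,-3.4,0,0,0,0]
    - [0.8,-1.6,-4.8,0,0,0,0]
    - [0.8,-2,-6.1,0,0,0,0]
    - [0.8,-2.4,-7.5,0,0,0,0]
    - [0.8,-2.8,-8.6,0,0,0,0]
    - [0.8,-2.9,-8.9,0,0,0,0]

```text
time: 6.8
position: [461.8, -195.8, 80.4]
orientation: [-3.141, 0.001, -0.248]
contact_force: [0.4, -2.4, -0.0]
finger_gap: 15.6
```

Run:
```python
from h import *
st();t=shot('top');s=shot('scene')
a=cv2.resize(t['pixels'][150:290,350:490],None,fx=4,fy=4,interpolation=cv2.INTER_CUBIC)
b=cv2.resize(s['pixels'][220:360,190:250],None,fx=4,fy=4,interpolation=cv2.INTER_CUBIC)
cv2.imwrite('pics/g4.png',np.hstack([a,b]))
print(onz(t,(400.2,204.2),60),proj(t,[600,-229,105]),proj(s,[600,-229,105]))
```

```text
t6.8 [ 461.8 -195.8   80.4] [-180.     0.   -14.2] F [ 0.4 -2.4 -0. ] gap 15.6
[ 598.52916294 -228.69134427   60.        ] [[403.49832409 202.07422048]] [[260.65380428 268.2313524 ]]
```

View pics/g4.png

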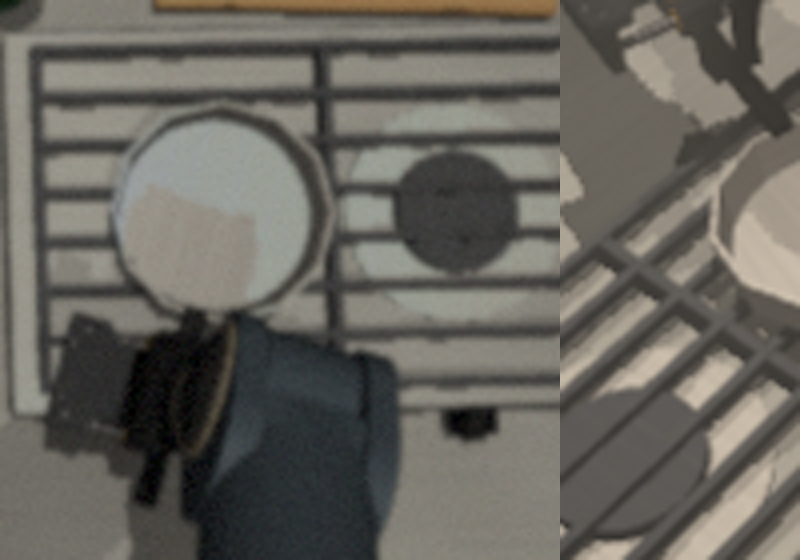

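Pan rim centre now at about (406,202.7) in the top view; the burner's middle seen at rim height is (403.5,202.1): 7 mm more in y. Then release and rise.

Emit:
apply_moves:
  deltas:
    - [0.8,0,-0.4,0,0,0,0]
    - [0.8,-0.1,-0.7,0,0,0,0]
    - [0.8,-0.1,-0.7,0,0,0,0]
    - [0.8,-0.1,-0.7,0,0,0,0]
    - [5,-0.1,-0.7,0,0,0,0]
    - [5,-0.1,-0.7,0,0,0,0]
    - [5,-0.1,-0.7,0,0,0,0]
    - [5,-0.1,-0.7,0,0,0,0]

```text
time: 7.57
position: [462.8, -190.8, 80.1]
orientation: [-3.141, 0.0, -0.251]
contact_force: [-0.4, 0.1, 0.4]
finger_gap: 34.8
```

Emit:
apply_moves:
  deltas:
    - [5,0,0,0,0,0,0]
    - [5,0,0,-2,0,0,0]
    - [5,0,0,-5,0,0,0]
    - [5,0,0,-9,0,0,0]
    - [5,0,0,-13,0,0,0]
    - [5,0,0,-16,0,0,0]
    - [5,0,0,-18,0,0,0]
    - [5,0,0,-18,0,0,0]

```text
time: 8.23
position: [465.6, -192.1, 265.4]
orientation: [3.141, -0.01, -0.251]
contact_force: [0.2, -0.2, -0.6]
finger_gap: 50.2
```

Run:
```python
from h import *
st();N=np.array([454.2,356,0]);y=np.array([-.957,.290,0])
plan(([455,250,220],down(43)),([455,354,180],down(73)),([455,354,28],down(73)))
```

```text
t8.2 [ 465.6 -192.1  265.4] [180.   -0.6 -14.4] F [ 0.2 -0.2 -0.6] gap 50.2
  shift [-12.07 -42.56   4.4 ] |44.5| turn [  0.3  -0.5 -57.4]
  shift [-14.7  -52.63   8.37] |55.3| turn [  0.5  -0.4 -87.4]
  shift [-14.85 -52.64  23.57] |59.6| turn [  0.5  -0.4 -87.4]
```

Emit:
apply_moves:
  deltas:
    - [5.5,-3,-5,0,0,0,-7]
    - [5.5,-4,-9,0,0,0,-14]
    - [5.5,-6,-13,0,0,0,-21]
    - [5.5,-8,-17,0,0,0,-28]
    - [5.5,-10,-22,0,0,0,-35]
    - [5.5,-10,-26,0,0,0,-42]
    - [5.5,-10,-30,0,0,0,-50]
    - [5.5,-10,-32,0,0,0,-50]

```text
time: 8.9
position: [443.1, 138.4, 259.9]
orientation: [3.141, 0.001, 0.626]
contact_force: [1.5, -0.2, -0.1]
finger_gap: 55.0
```

Run:
```python
from h import *
st()
plan(([455,354,180],down(73)),([455,354,26],down(73)))
```

```text
t8.9 [443.1 138.4 259.9] [180.    0.   35.9] F [ 1.5 -0.2 -0.1] gap 55.0
  shift [ 13.6  -16.78   7.98] |23.0| turn [  0.    0.  -37.1]
  shift [ 13.61 -16.78  23.38] |31.8| turn [  0.    0.  -37.1]
```

Emit:
apply_moves:
  deltas:
    - [5.5,2,-2,1,0,0,-7]
    - [5.5,4,-5,2,0,0,-14]
    - [5.5,6.5,-8,4,0,0,-21]
    - [5.5,9,-11,5,0,0,-28]
    - [5.5,12,-14.5,7,0,0,-35]
    - [5.5,13.6,-16.8,8,0,0,-37]
    - [5.5,13.6,-16.8,8,0,0,-37]
    - [5.5,13.6,-16.8,8,0,0,-37]

```text
time: 9.57
position: [454.9, 354.0, 178.0]
orientation: [-3.138, 0.002, 1.271]
contact_force: [-0.6, 0.4, 0.2]
finger_gap: 54.8
```

Run:
```python
from h import *
st()
plan(([455,354,26],down(73)))
```

```text
t9.6 [454.9 354.  178. ] [-1.798e+02  1.000e-01  7.280e+01] F [-0.6  0.4  0.2] gap 54.8
  shift [ 0.04  0.07 15.2 ] |15.2| turn [-0.2  0.1 -0.2]
```

Emit:
apply_moves:
  deltas:
    - [5.5,0,0,3,0,0,0]
    - [5.5,0,0,6,0,0,0]
    - [5.5,0,0,9,0,0,0]
    - [5.5,0,0,12,0,0,0]
    - [5.5,0,0,14,0,0,0]
    - [5.5,0,0,15.2,0,0,0]
    - [5.5,0,0,15.2,0,0,0]
    - [5.5,0,0,15.2,0,0,0]

```text
time: 10.23
position: [457.6, 351.7, 28.7]
orientation: [3.141, 0.0, 1.266]
contact_force: [0.0, -0.4, -0.3]
finger_gap: 55.1
```

Emit:
apply_moves:
  deltas:
    - [1,0,0,0,0,0,0]
    - [1,0,0,0,0,0,0]
    - [1,0,0,0,0,0,0]
    - [1,0,0,0,0,0,0]
    - [1,0,0,0,0,0,0]
    - [1,0,0,0,0,0,0]
    - [1,0,0,0,0,0,0]
    - [1,0,0,0,0,0,0]
  squeeze: 20

```text
time: 10.9
position: [452.7, 354.2, 28.9]
orientation: [-3.137, 0.001, 1.27]
contact_force: [-9.2, 0.1, 6.4]
finger_gap: 20.2
```

Emit:
apply_moves:
  deltas:
    - [1,-0.5,0,0,0,0,0]
    - [1,-2,0,0,0,0,0]
    - [1,-3.5,0,0,0,0,0]
    - [1,-5,0,0,0,0,0]
    - [1,-6.5,0,0,0,0,0]
    - [1,-8,0,0,0,0,0]
    - [1,-9.5,0,0,0,0,0]
    - [1,-10.5,0,0,0,0,0]

```text
time: 11.57
position: [429.4, 251.6, 29.0]
orientation: [3.136, -0.004, 1.267]
contact_force: [10.1, -0.1, -6.8]
finger_gap: 20.8
```

Emit:
apply_moves:
  deltas:
    - [1,-0.2,0,0,0,0,0]
    - [1,-0.4,0,0,0,0,0]
    - [1,-0.6,0,0,0,0,0]
    - [1,-0.8,0,0,0,0,0]
    - [1,-0.9,0,0,0,0,0]
    - [1,-0.9,0,0,0,0,0]
    - [1,-0.9,0,0,0,0,0]
    - [1,-0.9,0,0,0,0,0]

```text
time: 12.23
position: [429.1, 249.8, 29.3]
orientation: [3.134, -0.016, 1.269]
contact_force: [13.1, 11.0, -17.8]
finger_gap: 20.6
```

Run:
```python
from h import *
st();p=arm.read_state()['position'];print(np.linalg.norm(p[:2]-[452.7,354.2]))
```

```text
t12.2 [429.1 249.8  29.3] [179.6  -0.9  72.7] F [ 13.1  11.  -17.8] gap 20.6
107.04697158920291
```

Pull direction measured is about 77°, not 73°; I relieve the side load, turn to 77° and pull once more against the stop.

Emit:
apply_moves:
  deltas:
    - [1,0.2,-0.7,0,0,0,-2]
    - [1,0.2,-0.7,0,0,0,-4]
    - [1,0,-0.7,0,0,0,-4]
    - [1,-0.2,-0.7,0,0,0,-4]
    - [1,-0.3,-0.7,0,0,0,-4]
    - [1,-0.3,-0.7,0,0,0,-4]
    - [1,-0.3,-0.7,0,0,0,-4]
    - [1,-0.3,-0.7,0,0,0,-4]

```text
time: 12.9
position: [428.8, 248.2, 30.7]
orientation: [3.123, -0.02, 1.335]
contact_force: [26.0, 6.9, -20.7]
finger_gap: 19.9
```

Run:
```python
from h import *
np.set_printoptions(precision=1,suppress=True)
st();p=arm.read_state()['position'];d=p[:2]-[452.7,354.2];print(np.linalg.norm(d),np.degrees(np.arctan2(-d[1],-d[0])))
```

```text
t12.9 [428.8 248.2  30.7] [179.   -1.2  76.5] F [ 26.    6.9 -20.7] gap 19.9
108.64457256934081 77.29199532883233
```

Emit:
apply_moves:
  deltas:
    - [1,0.2,0.7,0,0,0,0]
    - [1,0.2,1.4,0,0,0,0]
    - [1,0,1.5,0,0,0,0]
    - [1,-0.2,1.5,0,0,0,0]
    - [1,-0.4,1.5,0,0,0,0]
    - [1,-0.4,1.5,0,0,0,0]
    - [1,-0.4,1.5,0,0,0,0]
    - [1,-0.4,1.5,0,0,0,0]

```text
time: 13.57
position: [428.7, 248.0, 30.3]
orientation: [3.141, -0.02, 1.342]
contact_force: [-4.1, 20.1, -3.8]
finger_gap: 19.5
```

Run:
```python
from h import *
st();p=arm.read_state()['position'];d=p[:2]-[452.7,354.2];print(np.linalg.norm(d),np.degrees(np.arctan2(-d[1],-d[0])))
```

```text
t13.6 [428.7 248.   30.3] [180.   -1.2  76.9] F [-4.1 20.1 -3.8] gap 19.5
108.89551051805735 77.2877752982266
```

Emit:
apply_moves:
  deltas:
    - [3.5,0.3,0,0,0,0,0]
    - [4.5,0.3,0,0,0,0,0]
    - [5.5,0.3,0,0,0,0,0]
    - [5.5,0.3,0,-1,0,0,0]
    - [5.5,0.3,0,-4,0,0,0]
    - [5.5,0.3,0,-8,0,0,0]
    - [5.5,0.3,0,-12,0,0,0]
    - [5.5,0.3,0,-12,0,0,0]

```text
time: 14.23
position: [434.1, 240.8, 156.1]
orientation: [3.13, -0.009, 1.335]
contact_force: [-0.1, 1.6, -0.1]
finger_gap: 54.4
```

Run:
```python
from h import *
st()
plan(([617,304,150],down(77)),([617,304,26],down(77)))
```

```text
t14.2 [434.1 240.8 156.1] [179.4  -0.5  76.5] F [-0.1  1.6 -0.1] gap 54.4
  shift [10.41 16.3   0.88] |19.4| turn [ 0.6 -0.5 -0.5]
  shift [10.3  16.16 13.28] |23.3| turn [ 0.6 -0.5 -0.5]
```

Emit:
apply_moves:
  deltas:
    - [5.5,1.5,3,0.5,0,0,0]
    - [5.5,3.5,6,0.9,0,0,0]
    - [5.5,5.5,9,0.9,0,0,0]
    - [5.5,7.5,12,0.9,0,0,0]
    - [5.5,9.5,15,0.9,0,0,0]
    - [5.5,10.4,16.3,0.9,0.5,-0.5,0]
    - [5.5,10.4,16.3,0.9,0.5,-0.5,0]
    - [5.5,10.4,16.3,0.9,0.5,-0.5,0]

```text
time: 14.9
position: [612.8, 300.8, 139.1]
orientation: [-3.132, 0.009, 1.335]
contact_force: [-0.9, 0.4, 0.3]
finger_gap: 55.0
```

Run:
```python
from h import *
st()
plan(([617,304,26],down(77)))
```

```text
t14.9 [612.8 300.8 139.1] [-179.5    0.5   76.5] F [-0.9  0.4  0.3] gap 55.0
  shift [ 0.51  0.44 11.3 ] |11.3| turn [-0.5  0.5 -0.5]
```

Emit:
apply_moves:
  deltas:
    - [5.5,0.4,0.3,0,-0.5,0.5,0]
    - [5.5,0.4,0.3,3,-0.5,0.5,0]
    - [5.5,0.4,0.3,6,-0.5,0.5,0]
    - [5.5,0.4,0.3,9,-0.5,0.5,0]
    - [5.5,0.4,0.3,11,-0.5,0.5,0]
    - [5.5,0.4,0.3,11,-0.5,0.5,0]
    - [5.5,0.4,0.3,11,-0.5,0.5,0]
    - [5.5,0.4,0.3,11,-0.5,0.5,0]

```text
time: 15.57
position: [615.8, 304.8, 31.5]
orientation: [3.139, -0.002, 1.337]
contact_force: [0.6, 0.4, -0.0]
finger_gap: 55.1
```

Emit:
apply_moves:
  deltas:
    - [1,0,0,0,0,0,0]
    - [1,0,0,0,0,0,0]
    - [1,0,0,0,0,0,0]
    - [1,0,0,0,0,0,0]
    - [1,0,0,0,0,0,0]
    - [1,0,0,0,0,0,0]
    - [1,0,0,0,0,0,0]
    - [1,0,0,0,0,0,0]
  squeeze: 20

```text
time: 16.23
position: [615.6, 304.0, 29.4]
orientation: [3.141, -0.0, 1.337]
contact_force: [0.9, -0.1, 0.4]
finger_gap: 19.8
```

Run:
```python
from h import *
st();plan(([594.6,210.2,26],down(77)))
```

```text
t16.2 [615.6 304.   29.4] [180.   -0.   76.6] F [ 0.9 -0.1  0.4] gap 19.8
  shift [-9.61  0.13  0.34] |9.6| turn [ 0.  -0.  -0.4]
```

Emit:
apply_moves:
  deltas:
    - [1,-0.6,0,0,0,0,0]
    - [1,-2,0,0,0,0,0]
    - [1,-3.5,0,0,0,0,0]
    - [1,-5,0,0,0,0,0]
    - [1,-6.5,0.1,0,0,0,0]
    - [1,-8,0.1,0,0,0,0]
    - [1,-9,0.1,0,0,0,0]
    - [1,-9.6,0.1,0,0,0,0]

```text
time: 16.9
position: [595.4, 214.6, 29.6]
orientation: [3.138, -0.012, 1.336]
contact_force: [10.7, 17.6, -15.5]
finger_gap: 19.6
```

Emit:
apply_moves:
  deltas:
    - [1,-0.3,0,0,0,0,0]
    - [1,-0.5,0,0,0,0,0]
    - [1,-0.8,0,0,0,0,0]
    - [1,-0.8,0,0,0,0,0]
    - [1,-0.8,0,0,0,0,0]
    - [1,-0.8,0,0,0,0,0]
    - [1,-0.8,0,0,0,0,0]
    - [1,-0.8,0,0,0,0,0]

```text
time: 17.57
position: [595.2, 213.4, 30.3]
orientation: [3.136, -0.02, 1.341]
contact_force: [12.2, 19.4, -14.9]
finger_gap: 19.4
```

Run:
```python
from h import *
st();p=arm.read_state()['position'];d=p[:2]-[615.6,304];print(np.linalg.norm(d),np.degrees(np.arctan2(-d[1],-d[0])))
```

```text
t17.6 [595.2 213.4  30.3] [179.7  -1.1  76.8] F [ 12.2  19.4 -14.9] gap 19.4
92.86462075131608 77.30942546878212
```

Emit:
apply_moves:
  deltas:
    - [3.5,0.8,0.1,0,0,0,0]
    - [4.5,0.8,0.1,0,0,0,0]
    - [5.5,0.8,0.1,0,0,0,0]
    - [5.5,0.8,0.1,-1,0,0,0]
    - [5.5,0.8,0.1,-4,0,0,0]
    - [5.5,0.8,0.1,-8,0,0,0]
    - [5.5,0.8,0.1,-12,0,0,0]
    - [5.5,0.8,0.1,-16,0,0,0]

```text
time: 18.23
position: [593.8, 208.6, 191.5]
orientation: [-3.141, 0.002, 1.335]
contact_force: [0.8, 0.6, 0.4]
finger_gap: 54.0
```

Emit:
apply_moves:
  deltas:
    - [5.5,-3,0,-4,0,0,0]
    - [5.5,-6,0,-8,0,0,0]
    - [5.5,-9,0,-12,0,0,0]
    - [5.5,-12,0,-16,0,0,0]
    - [5.5,-15,0,-18,0,0,0]
    - [5.5,-15,0,-18,0,0,0]
    - [5.5,-15,0,-18,0,0,0]
    - [5.5,-15,0,-18,0,0,0]

```text
time: 18.9
position: [559.4, 62.5, 370.8]
orientation: [3.139, 0.0, 1.333]
contact_force: [0.0, 0.3, -0.1]
finger_gap: 55.0
```

Run:
```python
from h import *
st();t=shot('top');s=shot('scene')
a=cv2.resize(t['pixels'][150:290,150:270],None,fx=4,fy=4,interpolation=cv2.INTER_CUBIC)
b=cv2.resize(s['pixels'][80:220,310:390],None,fx=4,fy=4,interpolation=cv2.INTER_CUBIC)
cv2.imwrite('pics/u2.png',np.hstack([a,b]))
```

```text
t18.9 [559.4  62.5 370.8] [179.9   0.   76.4] F [ 0.   0.3 -0.1] gap 55.0
```

View pics/u2.png

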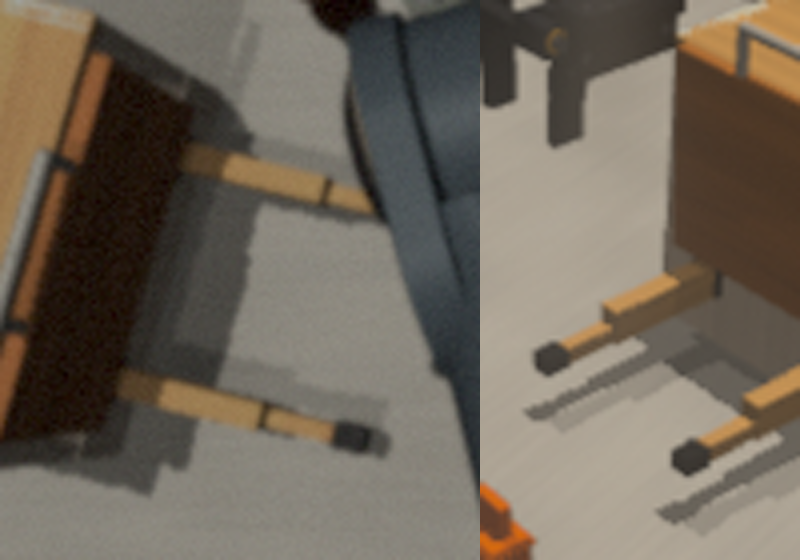

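Both supports stand well out: near cap top (238,259)/scene (328,169), far cap scene (362.5,194).

Run:
```python
from h import *
np.set_printoptions(precision=1,suppress=True)
t=shot('top');s=shot('scene')
n=tri(t,(238.2,259.2),s,(328,169.2));print(n)
for z in(55,):
  n0,n1,f0,f1=[onz(s,u,z) for u in((352,158),(328,169.2),(384,182.8),(362.5,194.2))]
  print(n0,n1,np.linalg.norm(n1-n0),f0,f1,np.linalg.norm(f1-f0))
  a=n1-n0;print(np.degrees(np.arctan2(-a[1],-a[0])));c=f1-n1;print('sep',c,np.linalg.norm(c),'ang',np.degrees(np.arctan2(c[1],c[0])))
```

```text
(array([430.4, 249.5,  55.5]), np.float64(6.596895812207216))
[456.5 355.9  55. ] [432.1 252.7  55. ] 106.11782070009322 [619.  303.6  55. ] [598.  213.2  55. ] 92.80699921079675
76.69514776545675
sep [165.9 -39.5   0. ] 170.57392689290086 ang -13.39182469960396
```

Both supports line up at right angles to the pull (sep. angle −13.4° against 77°), so both are at their stops. Now to above the flap bar.

Run:
```python
from h import *
s=arm.read_state()
plan(([549.5,395,380],down(167)))
```

```text
shift [31.85 -8.5  -1.2 ] |33.0| turn [ -0.2  -0.1 -90.3]
```

Emit:
apply_moves:
  deltas:
    - [5,2,-1,-1.2,0,0,-7]
    - [5,4,-1.5,-1.2,0,0,-14]
    - [5,7,-2,-1.2,0,0,-21]
    - [5,10,-2.5,-1.2,0,0,-28]
    - [5,13,-3,-1.2,0,0,-35]
    - [5,16,-4,-1.2,0,0,-42]
    - [5,18,-4.5,-1.2,0,0,-49]
    - [5,20,-5,-1.2,0,0,-56]

```text
time: 19.77
position: [556.3, 273.5, 380.0]
orientation: [-3.14, -0.002, 2.324]
contact_force: [0.2, 0.1, 0.8]
finger_gap: 50.0
```

Run:
```python
from h import *
st();plan(([549.5,395,380],down(167)))
```

```text
t19.8 [556.3 273.5 380. ] [-1.799e+02 -1.000e-01  1.332e+02] F [0.2 0.1 0.8] gap 50.0
  shift [9.33 7.82 0.  ] |12.2| turn [ -0.1  -0.1 -33.8]
```

Emit:
apply_moves:
  deltas:
    - [5,2,1.5,0,0,0,-7]
    - [5,4,3.5,0,0,0,-14]
    - [5,6,5,0,0,0,-21]
    - [5,8,6.5,0,0,0,-28]
    - [5,9.3,7.8,0,0,0,-34]
    - [5,9.3,7.8,0,0,0,-34]
    - [5,9.3,7.8,0,0,0,-34]
    - [5,9.3,7.8,0,0,0,-34]

```text
time: 20.43
position: [552.1, 391.5, 380.3]
orientation: [-3.14, -0.001, 2.906]
contact_force: [-0.6, 0.5, 0.0]
finger_gap: 50.2
```

Run:
```python
from h import *
st();plan(([549.5,395,284],down(167)))
```

```text
t20.4 [552.1 391.5 380.3] [-179.9   -0.   166.5] F [-0.6  0.5  0. ] gap 50.2
  shift [0.33 0.29 9.63] |9.6| turn [-0.1 -0.  -0.5]
```

Emit:
apply_moves:
  deltas:
    - [5,0,0,0,0,0,0]
    - [5,0,0,2,0,0,0]
    - [5,0,0,4,0,0,0]
    - [5,0,0,6,0,0,0]
    - [5,0,0,8,0,0,0]
    - [5,0,0,9,0,0,0]
    - [5,0,0,9.6,0,0,0]
    - [5,0,0,9.6,0,0,0]

```text
time: 21.1
position: [552.5, 390.7, 284.4]
orientation: [-3.14, -0.001, 2.906]
contact_force: [-0.4, 0.2, 0.7]
finger_gap: 50.3
```

Emit:
apply_moves:
  deltas:
    - [0.6,0,0,0,0,0,0]
    - [0.6,0,0,0,0,0,0]
    - [0.6,0,0,0,0,0,0]
    - [0.6,0,0,0,0,0,0]
    - [0.6,0,0,0,0,0,0]
    - [0.6,0,0,0,0,0,0]
    - [0.6,0,0,0,0,0,0]
    - [0.6,0,0,0,0,0,0]
  squeeze: 6

```text
time: 21.77
position: [552.2, 391.7, 285.4]
orientation: [-3.141, 0.0, 2.907]
contact_force: [-0.7, -0.1, 0.2]
finger_gap: 9.8
```

Run:
```python
from h import *
st()
```

```text
t21.8 [552.2 391.7 285.4] [-180.     0.   166.6] F [-0.7 -0.1  0.2] gap 9.8
```

Bar gripped (gap 9.8). Arc table for lowering at ~0.45 rad/s.

Run:
```python
import numpy as np
for a0 in range(0,90,18):
    a=np.radians(a0);print(a0,[[round(-23*(np.sin(b)-np.sin(a)),1),round(23*(np.cos(a)-np.cos(b)),1)] for b in a+np.radians(2.25)*np.arange(1,9)])
```

```text
0 [[np.float64(-0.9), np.float64(0.0)], [np.float64(-1.8), np.float64(0.1)], [np.float64(-2.7), np.float64(0.2)], [np.float64(-3.6), np.float64(0.3)], [np.float64(-4.5), np.float64(0.4)], [np.float64(-5.4), np.float64(0.6)], [np.float64(-6.2), np.float64(0.9)], [np.float64(-7.1), np.float64(1.1)]]
18 [[np.float64(-0.9), np.float64(0.3)], [np.float64(-1.7), np.float64(0.6)], [np.float64(-2.5), np.float64(1.0)], [np.float64(-3.3), np.float64(1.4)], [np.float64(-4.1), np.float64(1.8)], [np.float64(-4.9), np.float64(2.3)], [np.float64(-5.7), np.float64(2.8)], [np.float64(-6.4), np.float64(3.3)]]
36 [[np.float64(-0.7), np.float64(0.5)], [np.float64(-1.4), np.float64(1.1)], [np.float64(-2.1), np.float64(1.7)], [np.float64(-2.7), np.float64(2.3)], [np.float64(-3.4), np.float64(3.0)], [np.float64(-4.0), np.float64(3.7)], [np.float64(-4.5), np.float64(4.4)], [np.float64(-5.1), np.float64(5.1)]]
54 [[np.float64(-0.5), np.float64(0.7)], [np.float64(-1.0), np.float64(1.5)], [np.float64(-1.5), np.float64(2.3)], [np.float64(-1.9), np.float64(3.1)], [np.float64(-2.3), np.float64(3.9)], [np.float64(-2.6), np.float64(4.7)], [np.float64(-3.0), np.float64(5.6)], [np.float64(-3.3), np.float64(6.4)]]
72 [[np.float64(-0.3), np.float64(0.9)], [np.float64(-0.5), np.float64(1.7)], [np.float64(-0.7), np.float64(2.6)], [np.float64(-0.8), np.float64(3.5)], [np.float64(-1.0), np.float64(4.4)], [np.float64(-1.1), np.float64(5.3)], [np.float64(-1.1), np.float64(6.2)], [np.float64(-1.1), np.float64(7.1)]]
```

Emit:
apply_moves:
  deltas:
    - [0.6,0,-0.9,0,0,0,0]
    - [0.6,0,-1.8,0.1,0,0,0]
    - [0.6,0,-2.7,0.2,0,0,0]
    - [0.6,0,-3.6,0.3,0,0,0]
    - [0.6,0,-4.5,0.4,0,0,0]
    - [0.6,0,-5.4,0.6,0,0,0]
    - [0.6,0,-6.2,0.9,0,0,0]
    - [0.6,0,-7.1,1.1,0,0,0]
  squeeze: 10

```text
time: 22.43
position: [536.2, 321.7, 273.1]
orientation: [3.141, 0.001, 2.907]
contact_force: [6.6, 4.1, -14.5]
finger_gap: 9.4
```

Emit:
apply_moves:
  deltas:
    - [0.6,0,-0.9,0.3,0,0,0]
    - [0.6,0,-1.7,0.6,0,0,0]
    - [0.6,0,-2.5,1,0,0,0]
    - [0.6,0,-3.3,1.4,0,0,0]
    - [0.6,0,-4.1,1.8,0,0,0]
    - [0.6,0,-4.9,2.3,0,0,0]
    - [0.6,0,-5.7,2.8,0,0,0]
    - [0.6,0,-6.4,3.3,0,0,0]

```text
time: 23.1
position: [522.1, 261.7, 240.6]
orientation: [3.136, 0.002, 2.908]
contact_force: [8.8, 8.3, -12.2]
finger_gap: 9.1
```

Run:
```python
from h import *
st()
```

```text
t23.1 [522.1 261.7 240.6] [1.797e+02 1.000e-01 1.666e+02] F [  8.8   8.3 -12.2] gap 9.1
```

Emit:
apply_moves:
  deltas:
    - [0.6,0,-0.7,0.5,0,0,0]
    - [0.6,0,-1.4,1.1,0,0,0]
    - [0.6,0,-2.1,1.7,0,0,0]
    - [0.6,0,-2.7,2.3,0,0,0]
    - [0.6,0,-3.4,3,0,0,0]
    - [0.6,0,-4,3.7,0,0,0]
    - [0.6,0,-4.5,4.4,0,0,0]
    - [0.6,0,-5.1,5.1,0,0,0]

```text
time: 23.77
position: [508.8, 210.3, 189.9]
orientation: [-3.141, 0.0, 2.907]
contact_force: [0.7, 0.1, -0.5]
finger_gap: 5.9
```

Emit:
apply_moves:
  deltas:
    - [0.6,0,-0.5,0.7,0,0,0]
    - [0.6,0,-1,1.5,0,0,0]
    - [0.6,0,-1.5,2.3,0,0,0]
    - [0.6,0,-1.9,3.1,0,0,0]
    - [0.6,0,-2.3,3.9,0,0,0]
    - [0.6,0,-2.6,4.7,0,0,0]
    - [0.6,0,-3,5.6,0,0,0]
    - [0.6,0,-3.3,6.4,0,0,0]

```text
time: 24.43
position: [501.2, 178.3, 125.3]
orientation: [-3.141, -0.0, 2.907]
contact_force: [-0.4, 0.4, -0.4]
finger_gap: 5.9
```

Run:
```python
from h import *
st();t=shot('top');s=shot('scene')
o=np.vstack([cv2.resize(s['pixels'][60:270,230:470],None,fx=2.5,fy=2.5)]);cv2.imwrite('pics/f.png',o)
```

```text
t24.4 [501.2 178.3 125.3] [-180.    -0.   166.6] F [-0.4  0.4 -0.4] gap 5.9
```

View pics/f.png

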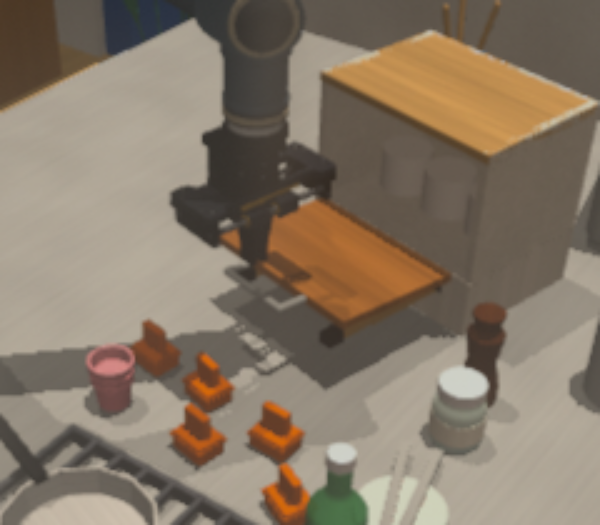

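The bar slid out of the light grip past ~40° and the damped flap sank by itself; the picture shows it level on both supports (free edge near (330,330) in the crop). Now the moulds, remeasuring first.

```bash
cat >> moulds.py <<'E'
def mm(t):
    for ce,a,p in blobs(t,(3,140,40),(18,255,255)):
        q=onz(t,ce,22)
        if 60<a<400 and q[1]<140:
            r=cv2.minAreaRect(p);an=r[2] if r[1][0]<r[1][1] else r[2]-90
            print('mould',np.round(q[:2]),a,'yaw %.0f'%(-an),np.round(r[1],1))
def flap(t):
    m=cv2.inRange(cv2.cvtColor(t['pixels'],cv2.COLOR_BGR2HSV),(3,100,40),(18,255,255));m[:,285:]=0
    n,l,s,ce=cv2.connectedComponentsWithStats(m);
    for i in range(1,n):
        if s[i][4]>800:
            b=cv2.boxPoints(cv2.minAreaRect(np.argwhere(l==i)[:,::-1].astype(np.float32)))
            print('wood',s[i],[np.round(onz(t,v,91)[:2]) for v in b])
E
python3 - <<'E'
from moulds import *
t=shot('top');mm(t);flap(t);st()
plan(([501,178,200],down(163)),([506.6,77.7,200],down(163)))
E
```

```text
mould [696. -14.] 206 yaw -27 [12.5 15.7]
mould [623.  60.] 213 yaw -0 [16. 13.]
mould [555.  -0.] 211 yaw -11 [12.9 16.3]
mould [507.  79.] 218 yaw -14 [13.6 16.2]
mould [421.  83.] 136 yaw -11 [13.3 13.3]
wood [  60  133  114  134 9026] [array([453., 752.]), array([792., 693.]), array([727., 441.]), array([392., 509.])]
wood [ 173  176   86   96 3359] [array([432., 427.]), array([674., 374.]), array([624., 187.]), array([385., 245.])]
t24.6 [501.  178.4 125.5] [-1.800e+02 -1.000e-01  1.666e+02] F [0.3 0.9 1. ] gap 6.1
  shift [ 0.   -0.04 -7.45] |7.4| turn [-0.  -0.1  3.6]
  shift [-2.87 -9.67 -7.44] |12.5| turn [-0.  -0.1  3.6]
```

Emit:
apply_moves:
  deltas:
    - [4,0,0,-3,0,0,0]
    - [4,0,0,-6,0,0,0]
    - [4,0,0,-7.5,0,0,3]
    - [4,-1,-3,-7.5,0,0,3]
    - [4,-2,-6,-7.5,0,0,3]
    - [4,-2.8,-9.6,-7.5,0,0,3]
    - [4,-2.8,-9.6,-7.5,0,0,3]
    - [4,-2.8,-9.6,-7.5,0,0,3]

```text
time: 25.25
position: [507.0, 76.6, 201.6]
orientation: [-3.141, 0.001, 2.85]
contact_force: [-0.5, 0.1, -0.1]
finger_gap: 39.4
```

Run:
```python
from moulds import *
st();plan(([507,78.5,14],down(164)))
```

```text
t25.2 [507.   76.6 201.6] [-1.800e+02  1.000e-01  1.633e+02] F [-0.5  0.1 -0.1] gap 39.4
  shift [ 0.08  0.19 18.76] |18.8| turn [-0.   0.1 -0.7]
```

Emit:
apply_moves:
  deltas:
    - [4,0,0,4,0,0,0]
    - [4,0,0,8,0,0,0]
    - [4,0,0,12,0,0,0]
    - [4,0,0,15,0,0,0]
    - [4,0,0,17,0,0,0]
    - [4,0,0,18.3,0,0,0]
    - [4,0,0,18.8,0,0,0]
    - [4,0,0,18.8,0,0,0]

```text
time: 25.92
position: [506.3, 80.1, 13.1]
orientation: [3.141, -0.001, 2.857]
contact_force: [0.7, -0.2, 0.4]
finger_gap: 40.1
```

Emit:
apply_moves:
  deltas:
    - [4,0,0,0,0,0,0]
    - [0.6,0,0,0,0,0,0]
    - [0.6,0,0,0,0,0,0]
    - [0.6,0,0,0,0,0,0]
    - [0.6,0,0,0,0,0,0]
    - [0.6,0,0,0,0,0,0]
    - [0.6,0,0,0,0,0,0]
    - [0.6,0,0,0,0,0,0]
  squeeze: 12

```text
time: 26.58
position: [506.6, 78.7, 13.6]
orientation: [-3.141, 0.001, 2.855]
contact_force: [-0.0, -0.0, 2.8]
finger_gap: 11.8
```

Run:
```python
from moulds import *
st();plan(([507,100,200],down(141)),([478,180,200],down(109)),([464,351,200],down(77)),([464,351,106],down(77)))
```

```text
t26.6 [506.6  78.7  13.6] [-180.     0.   163.6] F [-0.  -0.   2.8] gap 11.8
  shift [  0.55   2.05 -18.64] |18.8| turn [-0.   0.  22.6]
  shift [  5.6    8.9  -18.64] |21.4| turn [ 0.   0.  54.6]
  shift [ 11.78  24.91 -18.65] |33.3| turn [ 0.   0.  86.6]
  shift [11.79 24.91 -9.25] |29.1| turn [ 0.   0.  86.6]
```

Emit:
apply_moves:
  deltas:
    - [0.6,0,0,-2,0,0,0]
    - [0.6,0,0,-5,0,0,0]
    - [0.6,0,0,-9,0,0,7]
    - [0.6,0.5,1,-13,0,0,14]
    - [0.6,1.5,3,-16,0,0,21]
    - [0.6,3,6,-18,0,0,28]
    - [0.6,5,9,-18.6,0,0,35]
    - [0.6,7,12,-18.6,0,0,42]

```text
time: 27.25
position: [474.2, 214.7, 201.7]
orientation: [3.137, 0.001, 2.118]
contact_force: [0.6, 1.1, -2.3]
finger_gap: 11.7
```

Run:
```python
from moulds import *
st();plan(([464,351,200],down(77)),([464,351,106],down(77)));t=shot('top');mm(t)
```

```text
t27.2 [474.2 214.7 201.7] [1.797e+02 1.000e-01 1.213e+02] F [ 0.6  1.1 -2.3] gap 11.7
  shift [12.17  6.22  0.18] |13.7| turn [ 0.3 -0.  44.3]
  shift [12.18  6.17  9.58] |16.7| turn [ 0.3 -0.  44.3]
mould [696. -14.] 206 yaw -27 [12.5 15.7]
mould [623.  60.] 205 yaw -0 [16. 13.]
mould [555.  -0.] 207 yaw -11 [12.7 16.3]
mould [412.  87.] 227 yaw -9 [13.5 16.9]
```

Emit:
apply_moves:
  deltas:
    - [0.6,1.5,1,0,0,0,7]
    - [0.6,3.5,2,0,0,0,14]
    - [0.6,5.5,3,0,0,0,21]
    - [0.6,7.5,4,0,0,0,28]
    - [0.6,10,5,0,0,0,35]
    - [0.6,12.2,6.2,0,0,0,42]
    - [0.6,12.2,6.2,0,0,0,44.3]
    - [0.6,12.2,6.2,0,0,0,44.3]

```text
time: 27.97
position: [460.7, 350.7, 198.7]
orientation: [-3.14, 0.0, 1.356]
contact_force: [0.9, -0.3, -0.8]
finger_gap: 12.0
```

Run:
```python
from moulds import *
st();plan(([464,351,106],down(77)))
```

```text
t28.0 [460.7 350.7 198.7] [-179.9    0.    77.7] F [ 0.9 -0.3 -0.8] gap 12.0
  shift [0.11 0.33 9.27] |9.3| turn [-0.1  0.   0.7]
```

Emit:
apply_moves:
  deltas:
    - [0.6,0.1,0.3,2,0,0,0]
    - [0.6,0.1,0.3,4,0,0,0]
    - [0.6,0.1,0.3,6,0,0,0]
    - [0.6,0.1,0.3,7.5,0,0,0]
    - [0.6,0.1,0.3,8.5,0,0,0]
    - [0.6,0.1,0.3,9,0,0,0]
    - [0.6,0.1,0.3,9.2,0,0,0]
    - [0.6,0.1,0.3,9.2,0,0,0]

```text
time: 28.63
position: [465.4, 349.3, 107.4]
orientation: [3.141, 0.0, 1.352]
contact_force: [-0.3, 0.2, -0.7]
finger_gap: 12.0
```

Emit:
apply_moves:
  deltas:
    - [0.6,0,0,0.1,0,0,0]
    - [0.6,0,0,0.2,0,0,0]
    - [0.6,0,0,0.2,0,0,0]
    - [0.6,0,0,0.2,0,0,0]
    - [0.6,0,0,0.2,0,0,0]
    - [0.6,0,0,0.2,0,0,0]
    - [0.6,0,0,0.2,0,0,0]
    - [0.6,0,0,0.2,0,0,0]

```text
time: 29.3
position: [465.1, 349.5, 105.3]
orientation: [3.141, 0.0, 1.352]
contact_force: [0.6, -0.4, -0.6]
finger_gap: 12.1
```

Emit:
apply_moves:
  deltas:
    - [0.6,0,0,0.1,0,0,0]
    - [0.6,0,0,0.2,0,0,0]
    - [0.6,0,0,0.2,0,0,0]
    - [0.6,0,0,0.2,0,0,0]
    - [0.6,0,0,0.2,0,0,0]
    - [0.6,0,0,0.2,0,0,0]
    - [0.6,0,0,0.2,0,0,0]
    - [0.6,0,0,0.2,0,0,0]

```text
time: 29.97
position: [465.3, 349.7, 104.6]
orientation: [3.141, 0.0, 1.352]
contact_force: [-2.3, -2.3, 7.1]
finger_gap: 11.9
```

Emit:
apply_moves:
  deltas:
    - [1.5,0,0,0,0,0,0]
    - [2,0,0,0,0,0,0]
    - [3,0,0,0,0,0,0]
    - [4,0,0,0,0,0,0]
    - [4,0,0,0,0,0,0]
    - [4,0,0,-2,0,0,0]
    - [4,0,0,-5,0,0,0]
    - [4,0,0,-9,0,0,0]

```text
time: 30.63
position: [463.6, 347.9, 191.6]
orientation: [-3.137, 0.005, 1.353]
contact_force: [1.2, 0.0, -0.1]
finger_gap: 39.3
```

Run:
```python
from moulds import *
st();t=shot('top');mm(t);plan(([412,86.7,200],down(170)),([412,86.7,14],down(170)))
```

```text
t30.6 [463.6 347.9 191.6] [-179.7    0.3   77.5] F [ 1.2  0.  -0.1] gap 39.3
mould [681. -52.] 209 yaw -23 [12.9 16.2]
mould [624.  60.] 203 yaw -0 [15. 13.]
mould [555.  -0.] 205 yaw -10 [12.8 16.2]
mould [412.  87.] 219 yaw -11 [13.3 16.3]
  shift [-27.18   0.33  -0.05] |27.2| turn [  0.7  -0.1 -92.5]
  shift [-27.33   0.21  18.55] |33.0| turn [  0.7  -0.1 -92.5]
```

One mould was knocked (696,−14)→(681,−52); noted. Next: the near mould at (412,87).

Emit:
apply_moves:
  deltas:
    - [4,-2,0,0,0,0,-7]
    - [4,-4,0,0,0,0,-14]
    - [4,-6,0,0,0,0,-21]
    - [4,-9,0,0,0,0,-28]
    - [4,-12,0,0,0,0,-35]
    - [4,-15,0,0,0,0,-42]
    - [4,-18,0,0,0,0,-49]
    - [4,-21,0,0,0,0,-56]

```text
time: 31.35
position: [420.0, 146.7, 193.1]
orientation: [-3.142, 0.0, 2.317]
contact_force: [0.1, -0.8, 0.1]
finger_gap: 39.6
```

Run:
```python
from moulds import *
st();plan(([412,86.7,150],down(170)),([412,86.7,14],down(170)))
```

```text
t31.4 [420.  146.7 193.1] [-180.     0.   132.7] F [ 0.1 -0.8  0.1] gap 39.6
  shift [-3.86 -4.66  4.31] |7.4| turn [ -0.    0.  -37.3]
  shift [-3.86 -4.66 17.91] |18.9| turn [ -0.    0.  -37.3]
```

Emit:
apply_moves:
  deltas:
    - [4,-1,-1,0,0,0,-7]
    - [4,-2,-2,0,0,0,-14]
    - [4,-3,-3,1,0,0,-21]
    - [4,-3.9,-4.7,2,0,0,-28]
    - [4,-3.9,-4.7,4,0,0,-35]
    - [4,-3.9,-4.7,4.3,0,0,-37.3]
    - [4,-3.9,-4.7,4.3,0,0,-37.3]
    - [4,-3.9,-4.7,4.3,0,0,-37.3]

```text
time: 32.02
position: [412.2, 87.7, 150.4]
orientation: [3.141, 0.0, 2.961]
contact_force: [-0.3, 0.4, -0.1]
finger_gap: 40.1
```

Run:
```python
from moulds import *
st();plan(([412,86.7,14],down(170)))
```

```text
t32.0 [412.2  87.7 150.4] [180.    0.  169.6] F [-0.3  0.4 -0.1] gap 40.1
  shift [ 1.000e-02 -1.100e-01  1.364e+01] |13.6| turn [ 0.   0.  -0.4]
```

Emit:
apply_moves:
  deltas:
    - [4,0,0,3,0,0,0]
    - [4,0,0,6,0,0,0]
    - [4,0,0,9,0,0,0]
    - [4,0,0,11.5,0,0,0]
    - [4,0,0,13,0,0,0]
    - [4,0,0,13.6,0,0,0]
    - [4,0,0,13.6,0,0,0]
    - [4,0,0,13.6,0,0,0]

```text
time: 32.68
position: [413.0, 88.2, 15.1]
orientation: [3.141, 0.001, 2.962]
contact_force: [1.2, 0.8, 0.7]
finger_gap: 39.7
```

Emit:
apply_moves:
  deltas:
    - [0.6,0,0,0,0,0,0]
    - [0.6,0,0,0,0,0,0]
    - [0.6,0,0,0,0,0,0]
    - [0.6,0,0,0,0,0,0]
    - [0.6,0,0,0,0,0,0]
    - [0.6,0,0,0,0,0,0]
    - [0.6,0,0,0,0,0,0]
    - [0.6,0,0,0,0,0,0]

```text
time: 33.35
position: [412.4, 87.4, 14.6]
orientation: [-3.141, 0.001, 2.962]
contact_force: [-0.6, -0.0, 5.0]
finger_gap: 11.7
```

Run:
```python
from moulds import *
st();plan(([440,200,200],down(121)),([537,334,200],down(77)))
```

```text
t33.4 [412.4  87.4  14.6] [-180.     0.   169.7] F [-0.6 -0.   5. ] gap 11.7
  shift [ -0.72  11.56 -18.54] |21.9| turn [-0.   0.  48.7]
  shift [ -7.86  26.48 -18.54] |33.3| turn [ 0.   0.  92.7]
```

Emit:
apply_moves:
  deltas:
    - [0.6,0,0,-2,0,0,0]
    - [0.6,0,0,-5,0,0,0]
    - [0.6,0,1,-9,0,0,7]
    - [0.6,0,3,-13,0,0,14]
    - [0.6,-0.5,6,-16,0,0,21]
    - [0.6,-1,9,-18,0,0,28]
    - [0.6,-2,12,-18.6,0,0,35]
    - [0.6,-3,15,-18.6,0,0,42]

```text
time: 34.02
position: [470.0, 231.7, 202.7]
orientation: [3.137, 0.002, 2.222]
contact_force: [-0.3, -0.6, -0.2]
finger_gap: 11.6
```

Run:
```python
from moulds import *
st();plan(([537,334,200],down(77)))
```

```text
t34.0 [470.  231.7 202.7] [1.797e+02 1.000e-01 1.273e+02] F [-0.3 -0.6 -0.2] gap 11.6
  shift [ 4.08 11.53  0.32] |12.2| turn [ 0.3  0.  50.3]
```

Emit:
apply_moves:
  deltas:
    - [0.6,0.5,2,0,0,0,7]
    - [0.6,1,4,0,0,0,14]
    - [0.6,1.5,6,0,0,0,21]
    - [0.6,2,8,0,0,0,28]
    - [0.6,3,10,0,0,0,35]
    - [0.6,4.1,11.5,0,0,0,42]
    - [0.6,4.1,11.5,0,0,0,49]
    - [0.6,4.1,11.5,0,0,0,50]

```text
time: 34.68
position: [533.6, 333.8, 199.3]
orientation: [-3.14, 0.001, 1.356]
contact_force: [0.1, 0.7, -1.0]
finger_gap: 12.2
```

Run:
```python
from moulds import *
st();plan(([537,334,105.5],down(77)))
```

```text
t34.7 [533.6 333.8 199.3] [-179.9    0.    77.7] F [ 0.1  0.7 -1. ] gap 12.2
  shift [0.1  0.34 9.38] |9.4| turn [-0.1  0.   0.7]
```

Emit:
apply_moves:
  deltas:
    - [0.6,0,0.2,2,0,0,0]
    - [0.6,0,0.2,4,0,0,0]
    - [0.6,0,0.2,6,0,0,0]
    - [0.6,0,0.2,7.5,0,0,0]
    - [0.6,0,0.2,8.5,0,0,0]
    - [0.6,0,0.2,9,0,0,0]
    - [0.6,0,0.2,9.3,0,0,0]
    - [0.6,0,0.2,9.3,0,0,0]

```text
time: 35.35
position: [536.3, 331.9, 107.3]
orientation: [-3.142, 0.0, 1.357]
contact_force: [-0.3, 1.0, -1.6]
finger_gap: 12.1
```

Emit:
apply_moves:
  deltas:
    - [0.6,0,0,0.1,0,0,0]
    - [0.6,0,0,0.2,0,0,0]
    - [0.6,0,0,0.2,0,0,0]
    - [0.6,0,0,0.2,0,0,0]
    - [0.6,0,0,0.2,0,0,0]
    - [0.6,0,0,0.2,0,0,0]
    - [0.6,0,0,0.2,0,0,0]
    - [0.6,0,0,0.2,0,0,0]

```text
time: 36.02
position: [536.5, 332.3, 105.7]
orientation: [3.141, -0.0, 1.356]
contact_force: [0.2, -0.4, 1.0]
finger_gap: 11.6
```

Contact height reached; 1 mm more, release, rise.

Emit:
apply_moves:
  deltas:
    - [0.6,0,0,0.1,0,0,0]
    - [0.6,0,0,0.1,0,0,0]
    - [0.6,0,0,0.1,0,0,0]
    - [1.5,0,0,0.1,0,0,0]
    - [2.5,0,0,0.1,0,0,0]
    - [4,0,0,0.1,0,0,0]
    - [4,0,0,0.1,0,0,0]
    - [4,0,0,0.1,0,0,0]

```text
time: 36.68
position: [536.2, 332.0, 104.1]
orientation: [-3.141, 0.0, 1.356]
contact_force: [0.1, 0.1, 0.3]
finger_gap: 33.4
```

Emit:
apply_moves:
  deltas:
    - [4,0,0,-2,0,0,0]
    - [4,0,0,-5,0,0,0]
    - [4,0,0,-9,0,0,0]
    - [4,-2,0,-9,0,0,-7]
    - [4,-4,0,-9,0,0,-14]
    - [4,-6,0,-9,0,0,-21]
    - [4,-9,0,-9,0,0,-28]
    - [4,-12,0,-9,0,0,-35]

```text
time: 37.35
position: [510.2, 214.4, 194.2]
orientation: [3.141, -0.0, 1.975]
contact_force: [0.7, 0.6, -0.5]
finger_gap: 40.0
```

Run:
```python
from moulds import *
st();t=shot('top');mm(t);plan(([623.5,60,190],down(179)),([555,-0.5,190],down(170)))
m=blobs(shot('scene'));print([(np.round(c),a) for c,a,p in m])
```

```text
t37.4 [510.2 214.4 194.2] [180.   -0.  113.1] F [ 0.7  0.6 -0.5] gap 40.0
mould [681. -52.] 207 yaw -22 [13. 16.]
mould [623.  60.] 213 yaw -0 [16. 13.]
mould [555.  -0.] 210 yaw -11 [12.9 16.3]
  shift [-17.88   4.76   0.41] |18.5| turn [ -0.5   0.1 -66. ]
  shift [-20.77  -3.91   0.48] |21.1| turn [ -0.4   0.2 -57. ]
[(array([356., 146.]), np.int32(72)), (array([369., 146.]), np.int32(31)), (array([370., 156.]), np.int32(112)), (array([340., 224.]), np.int32(26)), (array([309., 236.]), np.int32(83)), (array([340., 234.]), np.int32(92)), (array([332., 255.]), np.int32(31)), (array([339., 266.]), np.int32(36))]
```

Emit:
apply_moves:
  deltas:
    - [4,-2,0.5,0,0,0,-7]
    - [4,-4,1,0,0,0,-14]
    - [4,-6.5,1.5,0,0,0,-21]
    - [4,-9,2,0,0,0,-28]
    - [4,-12,3,0,0,0,-35]
    - [4,-15,4,0,0,0,-42]
    - [4,-17.9,4.8,0,0,0,-49]
    - [4,-17.9,4.8,0,0,0,-56]

```text
time: 38.12
position: [628.4, 61.0, 193.2]
orientation: [-3.14, 0.002, 2.939]
contact_force: [0.2, -0.4, -0.5]
finger_gap: 39.8
```

Run:
```python
from moulds import *
st();plan(([623.3,60,150],down(178)),([623.3,60,14],down(178)))
```

```text
t38.1 [628.4  61.  193.2] [-1.799e+02  1.000e-01  1.684e+02] F [ 0.2 -0.4 -0.5] gap 39.8
  shift [ 0.49 -0.19  4.32] |4.4| turn [-0.1  0.1 -9.6]
  shift [ 0.51 -0.17 17.92] |17.9| turn [-0.1  0.1 -9.6]
```

Emit:
apply_moves:
  deltas:
    - [4,0.4,-0.2,2,0,0,-7]
    - [4,0.4,-0.2,6,0,0,-9.6]
    - [4,0.4,-0.2,10,0,0,-9.6]
    - [4,0.4,-0.2,13,0,0,-9.6]
    - [4,0.4,-0.2,15.5,0,0,-9.6]
    - [4,0.4,-0.2,17,0,0,-9.6]
    - [4,0.4,-0.2,17.8,0,0,-9.6]
    - [4,0.4,-0.2,17.8,0,0,-9.6]

```text
time: 38.78
position: [619.2, 67.4, 15.0]
orientation: [3.142, -0.002, 3.112]
contact_force: [-0.5, 0.5, 0.2]
finger_gap: 39.9
```

Emit:
apply_moves:
  deltas:
    - [0.6,0,0,0,0,0,0]
    - [0.6,0,0,0,0,0,0]
    - [0.6,0,0,0,0,0,0]
    - [0.6,0,0,0,0,0,0]
    - [0.6,0,0,0,0,0,0]
    - [0.6,0,0,0,0,0,0]
    - [0.6,0,0,0,0,0,0]
    - [0.6,0,0,0,0,0,0]

```text
time: 39.45
position: [620.2, 67.0, 17.0]
orientation: [-3.141, 0.001, 3.112]
contact_force: [-1.3, -1.0, 3.9]
finger_gap: 11.9
```

Run:
```python
from moulds import *
st();plan(([615,200,200],down(128)),([610,316.5,200],down(77)))
```

```text
t39.5 [620.2  67.   17. ] [-1.800e+02  1.000e-01  1.783e+02] F [-1.3 -1.   3.9] gap 11.9
  shift [  0.9   13.27 -18.31] |22.6| turn [ 0.   0.1 50.3]
  shift [  1.75  24.9  -18.31] |31.0| turn [0.000e+00 1.000e-01 1.013e+02]
```

Emit:
apply_moves:
  deltas:
    - [0.6,0,0,-2,0,0,0]
    - [0.6,0,0,-5,0,0,0]
    - [0.6,0,1,-9,0,0,7]
    - [0.6,0,3,-13,0,0,14]
    - [0.6,0.3,5,-16,0,0,21]
    - [0.6,0.5,8,-18,0,0,28]
    - [0.6,0.7,11,-18.4,0,0,35]
    - [0.6,0.9,13.3,-18.4,0,0,42]

```text
time: 40.12
position: [614.9, 204.0, 202.9]
orientation: [3.137, 0.001, 2.375]
contact_force: [-0.3, -0.1, -1.0]
finger_gap: 12.1
```

Run:
```python
from moulds import *
st();plan(([610,316.5,200],down(77)))
```

```text
t40.1 [614.9 204.  202.9] [179.7   0.  136.1] F [-0.3 -0.1 -1. ] gap 12.1
  shift [8.16 7.76 0.33] |11.3| turn [ 0.3 -0.1 59.1]
```

Emit:
apply_moves:
  deltas:
    - [0.6,1,1,0,0,0,7]
    - [0.6,2,2,0,0,0,14]
    - [0.6,3,3,0,0,0,21]
    - [0.6,4,4,0,0,0,28]
    - [0.6,5.5,5,0,0,0,35]
    - [0.6,7,6.5,0,0,0,42]
    - [0.6,8.2,7.8,0,0,0,49]
    - [0.6,8.2,7.8,0,0,0,56]

```text
time: 40.78
position: [606.9, 319.0, 199.7]
orientation: [-3.139, -0.003, 1.402]
contact_force: [0.3, -0.0, -0.9]
finger_gap: 11.9
```

Run:
```python
from moulds import *
st();plan(([610,316.5,107.5],down(77)))
```

```text
t40.8 [606.9 319.  199.7] [-179.9   -0.2   80.3] F [ 0.3 -0.  -0.9] gap 11.9
  shift [-0.22  0.37  9.22] |9.2| turn [-0.2 -0.2  3.3]
```

Emit:
apply_moves:
  deltas:
    - [0.6,-0.2,0.2,2,0,0,3]
    - [0.6,-0.2,0.2,4,0,0,3]
    - [0.6,-0.2,0.2,6,0,0,3]
    - [0.6,-0.2,0.2,7.5,0,0,3]
    - [0.6,-0.2,0.2,8.4,0,0,3]
    - [0.6,-0.2,0.2,8.8,0,0,3]
    - [0.6,-0.2,0.2,9.1,0,0,3]
    - [0.6,-0.2,0.2,9.1,0,0,3]

```text
time: 41.45
position: [611.0, 311.2, 109.4]
orientation: [-3.142, -0.0, 1.349]
contact_force: [0.8, -0.1, -1.0]
finger_gap: 11.6
```

Emit:
apply_moves:
  deltas:
    - [0.6,0,0,0,0,0,0]
    - [0.6,0,0,0.1,0,0,0]
    - [0.6,0,0,0.1,0,0,0]
    - [0.6,0,0,0.1,0,0,0]
    - [0.6,0,0,0.1,0,0,0]
    - [0.6,0,0,0.1,0,0,0]
    - [0.6,0,0,0.1,0,0,0]
    - [0.6,0,0,0.1,0,0,0]

```text
time: 42.12
position: [611.0, 311.0, 108.4]
orientation: [3.141, -0.0, 1.349]
contact_force: [-0.1, 0.2, -0.6]
finger_gap: 12.2
```

Emit:
apply_moves:
  deltas:
    - [0.6,0,0,0.1,0,0,0]
    - [0.6,0,0,0.2,0,0,0]
    - [0.6,0,0,0.2,0,0,0]
    - [1.5,0,0,0.2,0,0,0]
    - [2.5,0,0,0.2,0,0,0]
    - [4,0,0,0.2,0,0,0]
    - [4,0,0,0.2,0,0,0]
    - [4,0,0,0.2,0,0,0]

```text
time: 42.78
position: [610.8, 311.0, 106.0]
orientation: [-3.141, 0.0, 1.349]
contact_force: [-0.6, 0.6, -0.6]
finger_gap: 33.8
```

Emit:
apply_moves:
  deltas:
    - [4,0,0,-2,0,0,0]
    - [4,0,0,-5,0,0,0]
    - [4,0,0,-9,0,0,0]
    - [4,-2,0,-9,0,0,-7]
    - [4,-4,0,-9,0,0,-14]
    - [4,-7,0,-9,0,0,-21]
    - [4,-10,0,-9,0,0,-28]
    - [4,-14,0,-9,0,0,-35]

```text
time: 43.45
position: [579.6, 175.5, 196.3]
orientation: [3.141, -0.002, 1.969]
contact_force: [1.2, -1.4, -0.5]
finger_gap: 39.8
```

Run:
```python
from moulds import *
st();t=shot('top');mm(t);plan(([555,-0.5,190],down(170)))
```

```text
t43.5 [579.6 175.5 196.3] [ 1.799e+02 -1.000e-01  1.128e+02] F [ 1.2 -1.4 -0.5] gap 39.8
mould [681. -52.] 209 yaw -23 [12.9 16.3]
mould [555.  -1.] 214 yaw -10 [13.1 16.5]
  shift [-14.12  -8.46   0.69] |16.5| turn [ -0.5   0.2 -57.6]
```

Emit:
apply_moves:
  deltas:
    - [4,-2,-1,0,0,0,-7]
    - [4,-4,-2,0,0,0,-14]
    - [4,-6,-3.5,0,0,0,-21]
    - [4,-8,-5,0,0,0,-28]
    - [4,-10,-6,0,0,0,-35]
    - [4,-12,-7,0,0,0,-42]
    - [4,-14.1,-8.5,0,0,0,-49]
    - [4,-14.1,-8.5,0,0,0,-56]

```text
time: 44.17
position: [554.5, 5.2, 195.6]
orientation: [-3.137, -0.001, 2.935]
contact_force: [-0.5, -0.0, -1.1]
finger_gap: 39.8
```

Emit:
apply_moves:
  deltas:
    - [4,0,0,0,0,0,0]
    - [4,0,0,0,0,0,0]
    - [4,0,0,2,0,0,0]
    - [4,0,0,4,0,0,0]
    - [4,0,0,4,0,0,0]
    - [4,0,0,4,0,0,0]
    - [4,0,0,4,0,0,0]
    - [4,0,0,4,0,0,0]

```text
time: 44.83
position: [556.0, 12.6, 157.7]
orientation: [3.141, 0.002, 2.938]
contact_force: [0.3, 0.4, 0.6]
finger_gap: 40.4
```

Run:
```python
from moulds import *
st();plan(([555,-0.5,14],down(170)))
```

```text
t44.8 [556.   12.6 157.7] [1.800e+02 1.000e-01 1.683e+02] F [0.3 0.4 0.6] gap 40.4
  shift [-0.14 -1.32 14.37] |14.4| turn [ 0.   0.1 -1.7]
```

Emit:
apply_moves:
  deltas:
    - [4,-0.1,-1.3,2,0,0,-1.7]
    - [4,-0.1,-1.3,5,0,0,-1.7]
    - [4,-0.1,-1.3,8,0,0,-1.7]
    - [4,-0.1,-1.3,11,0,0,-1.7]
    - [4,-0.1,-1.3,13,0,0,-1.7]
    - [4,-0.1,-1.3,14,0,0,-1.7]
    - [4,-0.1,-1.3,14.4,0,0,-1.7]
    - [4,-0.1,-1.3,14.4,0,0,-1.7]

```text
time: 45.5
position: [553.9, -0.9, 12.7]
orientation: [3.141, 0.001, 2.967]
contact_force: [1.5, -0.2, -0.1]
finger_gap: 40.3
```

Emit:
apply_moves:
  deltas:
    - [0.6,0,0,0,0,0,0]
    - [0.6,0,0,0,0,0,0]
    - [0.6,0,0,0,0,0,0]
    - [0.6,0,0,0,0,0,0]
    - [0.6,0,0,0,0,0,0]
    - [0.6,0,0,0,0,0,0]
    - [0.6,0,0,0,0,0,0]
    - [0.6,0,0,0,0,0,0]

```text
time: 46.17
position: [553.5, -1.3, 12.5]
orientation: [-3.141, 0.0, 2.967]
contact_force: [-0.4, 0.1, 3.2]
finger_gap: 11.9
```

Run:
```python
from moulds import *
st();plan(([520,140,200],down(128)),([478,279,200],down(77)))
```

```text
t46.2 [553.5  -1.3  12.5] [-180.    0.  170.] F [-0.4  0.1  3.2] gap 11.9
  shift [  5.74  13.33 -18.75] |23.7| turn [-0.  0. 42.]
  shift [ 12.29  26.29 -18.75] |34.6| turn [ 0.  0. 93.]
```

Emit:
apply_moves:
  deltas:
    - [0.6,0,0,-2,0,0,0]
    - [0.6,0,0,-5,0,0,0]
    - [0.6,0.5,1,-9,0,0,7]
    - [0.6,1,3,-13,0,0,14]
    - [0.6,2,5,-16,0,0,21]
    - [0.6,3,8,-18,0,0,28]
    - [0.6,4.5,11,-18.7,0,0,35]
    - [0.6,5.7,13.5,-18.7,0,0,42]

```text
time: 46.83
position: [521.2, 144.6, 202.2]
orientation: [3.137, 0.002, 2.229]
contact_force: [0.3, 1.1, -1.0]
finger_gap: 11.5
```

Run:
```python
from moulds import *
st();plan(([478,279,200],down(77)))
```

```text
t46.8 [521.2 144.6 202.2] [1.797e+02 1.000e-01 1.277e+02] F [ 0.3  1.1 -1. ] gap 11.5
  shift [13.28  4.8   0.22] |14.1| turn [ 0.3 -0.  50.7]
```

Emit:
apply_moves:
  deltas:
    - [0.6,1.5,0.5,0,0,0,7]
    - [0.6,3.5,1,0,0,0,14]
    - [0.6,5.5,2,0,0,0,21]
    - [0.6,7.5,3,0,0,0,28]
    - [0.6,10,4,0,0,0,35]
    - [0.6,12,4.5,0,0,0,42]
    - [0.6,13.3,4.8,0,0,0,49]
    - [0.6,13.3,4.8,0,0,0,50.5]

```text
time: 47.5
position: [474.3, 279.6, 199.4]
orientation: [-3.14, -0.001, 1.356]
contact_force: [-0.4, 0.9, -1.1]
finger_gap: 12.0
```

Run:
```python
from moulds import *
st();plan(([478,279,103.5],down(77)))
```

```text
t47.5 [474.3 279.6 199.4] [-1.799e+02 -1.000e-01  7.770e+01] F [-0.4  0.9 -1.1] gap 12.0
  shift [0.   0.39 9.59] |9.6| turn [-0.1 -0.1  0.7]
```

Emit:
apply_moves:
  deltas:
    - [0.6,0,0.2,2,0,0,0]
    - [0.6,0,0.2,4,0,0,0]
    - [0.6,0,0.2,6,0,0,0]
    - [0.6,0,0.2,7.8,0,0,0]
    - [0.6,0,0.2,8.8,0,0,0]
    - [0.6,0,0.2,9.3,0,0,0]
    - [0.6,0,0.2,9.5,0,0,0]
    - [0.6,0,0.2,9.5,0,0,0]

```text
time: 48.17
position: [479.0, 275.4, 104.6]
orientation: [3.141, -0.0, 1.353]
contact_force: [0.4, 0.3, -0.7]
finger_gap: 11.9
```

Emit:
apply_moves:
  deltas:
    - [0.6,0,0,0,0,0,0]
    - [0.6,0,0,0.1,0,0,0]
    - [0.6,0,0,0.1,0,0,0]
    - [0.6,0,0,0.1,0,0,0]
    - [0.6,0,0,0.1,0,0,0]
    - [0.6,0,0,0.1,0,0,0]
    - [0.6,0,0,0.1,0,0,0]
    - [0.6,0,0,0.1,0,0,0]

```text
time: 48.83
position: [478.7, 275.7, 103.5]
orientation: [3.141, -0.0, 1.353]
contact_force: [0.5, 0.3, -0.4]
finger_gap: 11.9
```

Emit:
apply_moves:
  deltas:
    - [0.6,0,0,0.1,0,0,0]
    - [0.6,0,0,0.1,0,0,0]
    - [0.6,0,0,0.1,0,0,0]
    - [1.5,0,0,0.1,0,0,0]
    - [2.5,0,0,0.1,0,0,0]
    - [4,0,0,0.1,0,0,0]
    - [4,0,0,0.1,0,0,0]
    - [4,0,0,0.1,0,0,0]

```text
time: 49.5
position: [478.5, 275.5, 102.1]
orientation: [-3.141, 0.0, 1.353]
contact_force: [-0.1, -0.2, -0.0]
finger_gap: 34.0
```

Emit:
apply_moves:
  deltas:
    - [4,0,0,-2,0,0,0]
    - [4,0,0,-5,0,0,0]
    - [4,0,0,-9,0,0,0]
    - [4,-2,2,-10,0,0,-7]
    - [4,-4,4,-10,0,0,-14]
    - [4,-7,6,-10,0,0,-21]
    - [4,-10,8,-10,0,0,-28]
    - [4,-13,10,-10,0,0,-35]

```text
time: 50.17
position: [548.5, 125.6, 202.4]
orientation: [3.141, 0.0, 1.97]
contact_force: [0.1, 1.1, 0.1]
finger_gap: 40.1
```

Run:
```python
from moulds import *
st();t=shot('top');mm(t);plan(([681,-52,190],down(157)));m=blobs(shot('scene'));print([(np.round(c),a) for c,a,p in m])
```

```text
t50.2 [548.5 125.6 202.4] [180.    0.  112.9] F [0.1 1.1 0.1] gap 40.1
mould [681. -52.] 209 yaw -24 [12.8 16.3]
  shift [-20.39   5.51   1.27] |21.2| turn [ -0.2   0.3 -44.5]
[(array([353., 147.]), np.int32(69)), (array([369., 147.]), np.int32(44)), (array([370., 156.]), np.int32(119)), (array([347., 157.]), np.int32(50)), (array([385., 157.]), np.int32(36)), (array([385., 167.]), np.int32(132)), (array([332., 255.]), np.int32(31)), (array([339., 266.]), np.int32(36))]
```

Emit:
apply_moves:
  deltas:
    - [4,-2.5,0.5,0,0,0,-7]
    - [4,-5,1,0,0,0,-14]
    - [4,-8,2,0,0,0,-21]
    - [4,-11,3,0,0,0,-28]
    - [4,-14,4,0,0,0,-35]
    - [4,-17,5,0,0,0,-42]
    - [4,-20.4,5.5,0,0,0,-44.5]
    - [4,-20.4,5.5,0,0,0,-44.5]

```text
time: 50.93
position: [679.9, -49.5, 200.5]
orientation: [-3.139, 0.002, 2.73]
contact_force: [0.6, -1.5, 0.1]
finger_gap: 40.1
```

Emit:
apply_moves:
  deltas:
    - [4,0,0,0,0,0,0]
    - [4,0,0,0,0,0,0]
    - [4,0,0,2,0,0,0]
    - [4,0,0,4,0,0,0]
    - [4,0,0,4,0,0,0]
    - [4,0,0,4,0,0,0]
    - [4,0,0,4,0,0,0]
    - [4,0,0,4,0,0,0]

```text
time: 51.6
position: [677.7, -39.4, 164.1]
orientation: [3.14, 0.002, 2.741]
contact_force: [0.5, -0.1, 0.2]
finger_gap: 40.1
```

Run:
```python
from moulds import *
st();plan(([681,-52,14],down(157)))
```

```text
t51.6 [677.7 -39.4 164.1] [1.799e+02 1.000e-01 1.570e+02] F [ 0.5 -0.1  0.2] gap 40.1
  shift [-0.76 -1.05 15.01] |15.1| turn [0.1 0.1 0. ]
```

Emit:
apply_moves:
  deltas:
    - [4,-0.8,-1,2,0,0,0]
    - [4,-0.8,-1,5,0,0,0]
    - [4,-0.8,-1,8,0,0,0]
    - [4,-0.8,-1,11,0,0,0]
    - [4,-0.8,-1,13.5,0,0,0]
    - [4,-0.8,-1,14.6,0,0,0]
    - [4,-0.8,-1,15,0,0,0]
    - [4,-0.8,-1,15,0,0,0]

```text
time: 52.27
position: [682.6, -49.6, 14.8]
orientation: [3.137, 0.003, 2.742]
contact_force: [0.3, 3.8, 2.5]
finger_gap: 40.1
```

Emit:
apply_moves:
  deltas:
    - [0.6,0,0,0,0,0,0]
    - [0.6,0,0,0,0,0,0]
    - [0.6,0,0,0,0,0,0]
    - [0.6,0,0,0,0,0,0]
    - [0.6,0,0,0,0,0,0]
    - [0.6,0,0,0,0,0,0]
    - [0.6,0,0,0,0,0,0]
    - [0.6,0,0,0,0,0,0]

```text
time: 52.93
position: [680.5, -51.9, 12.2]
orientation: [3.14, -0.0, 2.741]
contact_force: [0.9, 1.5, -0.7]
finger_gap: 12.3
```

Run:
```python
from moulds import *
st();plan(([630,110,200],down(122)),([565.5,258,200],down(77)))
```

```text
t52.9 [680.5 -51.9  12.2] [179.9  -0.  157. ] F [ 0.9  1.5 -0.7] gap 12.3
  shift [ 10.97  12.96 -18.76] |25.3| turn [ 0.1 -0.  35. ]
  shift [ 22.68  24.07 -18.75] |38.0| turn [ 0.  -0.1 80. ]
```

Emit:
apply_moves:
  deltas:
    - [0.6,0,0,-2,0,0,0]
    - [0.6,0,0,-5,0,0,0]
    - [0.6,0.5,1,-9,0,0,0]
    - [0.6,2,3,-12,0,0,7]
    - [0.6,4,5,-15,0,0,14]
    - [0.6,6,7,-17.5,0,0,21]
    - [0.6,8.5,10,-18.7,0,0,28]
    - [0.6,11,13,-18.7,0,0,35]

```text
time: 53.6
position: [631.4, 109.9, 203.3]
orientation: [3.137, 0.004, 2.12]
contact_force: [0.5, 0.2, -0.8]
finger_gap: 12.2
```

Run:
```python
from moulds import *
st();plan(([565.5,258,200],down(77)))
```

```text
t53.6 [631.4 109.9 203.3] [179.7   0.2 121.5] F [ 0.5  0.2 -0.8] gap 12.2
  shift [16.08  2.11  0.27] |16.2| turn [ 0.4  0.1 44.5]
```

Emit:
apply_moves:
  deltas:
    - [0.6,2,0.3,0,0,0,7]
    - [0.6,4.5,0.6,0,0,0,14]
    - [0.6,7,1,0,0,0,21]
    - [0.6,9.5,1.3,0,0,0,28]
    - [0.6,12,1.6,0,0,0,35]
    - [0.6,14.5,1.9,0,0,0,42]
    - [0.6,16.1,2.1,0,0,0,44.5]
    - [0.6,16.1,2.1,0,0,0,44.5]

```text
time: 54.27
position: [559.6, 261.6, 199.6]
orientation: [-3.14, -0.001, 1.358]
contact_force: [0.2, 0.4, -0.3]
finger_gap: 12.2
```

Emit:
apply_moves:
  deltas:
    - [0.6,0,0,0,0,0,0]
    - [0.6,0,0,0,0,0,0]
    - [0.6,0,0,2,0,0,0]
    - [0.6,0,0,4,0,0,0]
    - [0.6,0,0,4,0,0,0]
    - [0.6,0,0,4,0,0,0]
    - [0.6,0,0,4,0,0,0]
    - [0.6,0,0,4,0,0,0]

```text
time: 54.93
position: [563.6, 257.4, 160.7]
orientation: [3.14, -0.001, 1.352]
contact_force: [0.2, -0.6, -1.2]
finger_gap: 12.0
```

Run:
```python
from moulds import *
st();plan(([565.5,258,103.2],down(77)))
```

```text
t54.9 [563.6 257.4 160.7] [ 1.799e+02 -1.000e-01  7.740e+01] F [ 0.2 -0.6 -1.2] gap 12.0
  shift [0.09 0.16 5.75] |5.8| turn [ 0.1 -0.1  0.4]
```

Emit:
apply_moves:
  deltas:
    - [0.6,0.1,0.2,1.5,0,0,0]
    - [0.6,0.1,0.2,3,0,0,0]
    - [0.6,0.1,0.2,4.2,0,0,0]
    - [0.6,0.1,0.2,5,0,0,0]
    - [0.6,0.1,0.2,5.4,0,0,0]
    - [0.6,0.1,0.2,5.6,0,0,0]
    - [0.6,0.1,0.2,5.6,0,0,0]
    - [0.6,0.1,0.2,5.6,0,0,0]

```text
time: 55.6
position: [565.0, 258.4, 104.0]
orientation: [3.141, -0.001, 1.353]
contact_force: [-1.2, 0.7, 0.0]
finger_gap: 11.8
```

Emit:
apply_moves:
  deltas:
    - [0.6,0,0,0.1,0,0,0]
    - [0.6,0,0,0.1,0,0,0]
    - [0.6,0,0,0.1,0,0,0]
    - [0.6,0,0,0.1,0,0,0]
    - [0.6,0,0,0.1,0,0,0]
    - [0.6,0,0,0.1,0,0,0]
    - [0.6,0,0,0.1,0,0,0]
    - [0.6,0,0,0.1,0,0,0]

```text
time: 56.27
position: [564.9, 258.3, 102.7]
orientation: [3.141, -0.001, 1.353]
contact_force: [-0.1, -0.8, 1.6]
finger_gap: 12.2
```

Touching; release, rise and clear the view.

Emit:
apply_moves:
  deltas:
    - [0.6,0,0,0,0,0,0]
    - [1.5,0,0,0,0,0,0]
    - [2.5,0,0,0,0,0,0]
    - [4,0,0,0,0,0,0]
    - [4,0,0,0,0,0,0]
    - [4,0,0,0,0,0,0]
    - [4,0,0,0,0,0,0]
    - [4,0,0,0,0,0,0]

```text
time: 56.93
position: [564.6, 258.1, 102.3]
orientation: [-3.142, 0.0, 1.353]
contact_force: [0.4, -0.2, 0.9]
finger_gap: 38.6
```

Emit:
apply_moves:
  deltas:
    - [4,0,0,-2,0,0,0]
    - [4,0,0,-5,0,0,0]
    - [4,0,0,-9,0,0,0]
    - [4,0,0,-13,0,0,0]
    - [4,-3,0,-16,0,0,0]
    - [4,-6,0,-18,0,0,0]
    - [4,-10,0,-19,0,0,0]
    - [4,-14,0,-19,0,0,0]

```text
time: 57.6
position: [535.2, 121.5, 295.6]
orientation: [3.136, -0.003, 1.355]
contact_force: [0.9, 0.5, 0.6]
finger_gap: 40.2
```

Emit:
apply_moves:
  deltas:
    - [4,-3,-2,0,0,0,0]
    - [4,-6,-3,0,0,0,0]
    - [4,-9,-4,0,0,0,0]
    - [4,-12,-4,0,0,0,0]
    - [4,-15,-4,0,0,0,0]
    - [4,-16,-4,0,0,0,0]
    - [4,-16,-4,0,0,0,0]
    - [4,-16,-4,0,0,0,0]

```text
time: 58.27
position: [460.8, -25.5, 292.5]
orientation: [3.141, -0.001, 1.352]
contact_force: [0.2, 0.8, 0.0]
finger_gap: 40.5
```

Run:
```python
from moulds import *
st();t=shot('top');s=shot('scene')
a=cv2.resize(t['pixels'][150:290,150:450],None,fx=2.6,fy=2.6,interpolation=cv2.INTER_CUBIC)[:,:780]
b=cv2.resize(s['pixels'][100:200,320:460],None,fx=2.2,fy=2.2,interpolation=cv2.INTER_CUBIC)
c=cv2.resize(s['pixels'][180:330,160:400],None,fx=1.5,fy=1.5)
o=np.zeros((600,780,3),np.uint8);o[:364]=a;o[370:590,:308]=b;o[370:595,320:680]=c;cv2.imwrite('pics/e.png',o)
```

```text
t58.3 [460.8 -25.5 292.5] [180.   -0.   77.5] F [0.2 0.8 0. ] gap 40.5
```

View pics/e.png

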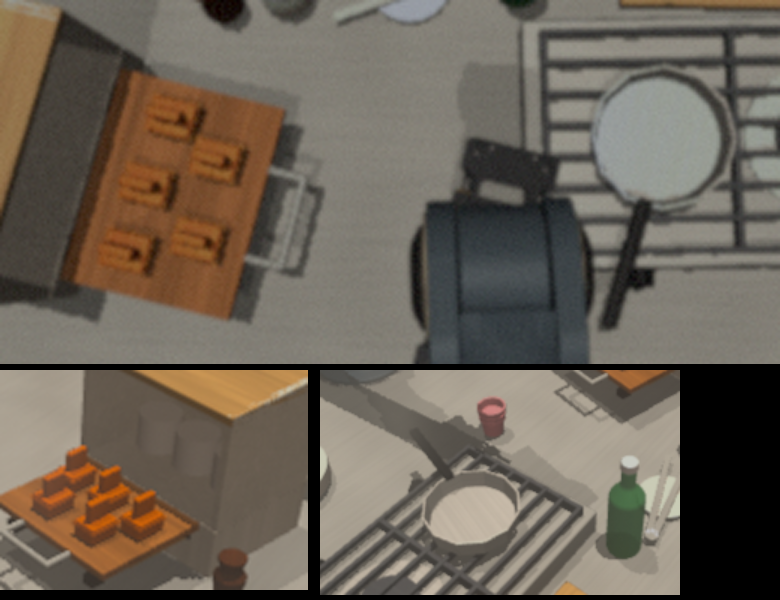

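All five moulds stand upright on the level flap, well inside its edges. The pan's rim centre is at about (405,203), against (403.5,202) for the burner's middle at rim height, so within about 5 mm. The cup stack, bottle, tongs and jars look untouched. Handing in.

Run:
```python
from h import *
print(arm.job_done());st()
```

```text
the job is handed in; nothing more can be done
None
the job is handed in; nothing more can be done
```

The job is handed in after about 58 s of robot time: supports out, flap lowered, all five moulds on it, and the pan on the small burner.

**What I did**
- I slid the pan by its handle along the grate, without lifting it, to the small burner.
- I pulled both supports out until they met their stops, at about 20 N. The far one had started about 14 mm out.
- I then lowered the flap by its bar and set the five moulds on it one at a time. One mould was knocked to a new place during the run; I measured it again and fetched it.

**Last checks**
- **Moulds and flap:** the last picture shows all five moulds upright and clear of the edges. Their touch-down height put the flap's top at about 91 mm, as the task gives for a level flap.
- **Pan:** its centre is within about 5 mm of the burner's middle in both views. I left that small offset as it was.
- **Other things:** the cup stack, bottle, tongs and pepper mill looked unmoved by eye.

**What went wrong or disagreed**
- **Fingertips:** they stood about 19 mm above where the pose reading put them, so the first grasp of the pan handle closed on air. I allowed for this from then on.
- **Unit's angle:** my first reading was about 4–5° off and was put right while pulling the near support. A correction in the wrong direction there briefly put about 34 N on the wrist.
- **Flap:** the bar slipped out of the light grip somewhere past 36°, so the flap sank the rest of the way on its own damped hinge instead of in the gripper. It came to rest on the supports.

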